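Reset the grip-test corner

ROBOT

A 7-joint arm with a two-finger parallel gripper is mounted at the origin on the work surface. World frame = base frame: x ahead of the robot, y to its left, z up, the work surface at z = 0. Lengths are in m, angles in rad, forces in N, time in s.
With the tool pointing down it reaches from about 0.4 to 0.875 m from the base axis. Payload 6.5 kg.
Tool frame: the origin (TCP) lies midway between the tips of the shut fingers; the grasp point (between the pads) lies 19 mm behind it; z points along the fingers, y is the line along which they close (so a half turn about z gives the same grasp; the last joint's range is limited). The gripper opens to 88 mm and grips with 3 to 60 N. Pads are 18 mm wide; open, the fingers measure 123 mm over their backs; the gripper's body (75 mm by 187 mm) begins 45 mm behind the grasp point.
Start: joints at [-1.396, 0.536, -0.004, 1.538, 0.003, 1.067, -0.071], TCP at [0.155, 0.631, 0.239] pointing down, gripper open.
Joint ranges: [-2.7, 2.7], [-0.37, 2.16], [-1.27, 1.26], [0.24, 2.4], [-1.31, 4.45], [0.19, 1.91], [-2.76, 2.76]. Speed limits (rad/s): [2.39, 2.39, 3.14, 3.14, 3.14, 3.14, 3.14].

INTERFACE

Orientations are given as a rotation vector (axis times angle).
In Python, from rig import manip gives the robot as it stands.
- The arm moves only by the shell command python3 -m jog 'ROWS' [OPENING]. ROWS is JSON, a list of rows, each an object with "dp": the shift along the tool's x, y, z in units of 0.15 m (1.0 is 0.15 m), a list of three; "delta_rot": the turn, a rotation vector about the tool's x, y, z in units of 90 degrees (1.0 is 90 degrees), a list of three. A call has 1 to 12 rows; each row shifts and turns the commanded pose from where the row before left it, along the tool's axes as they then stand; what a row does not reach is not made up. A row lasts 1/12 s, in which the tool goes at most 41.7 mm and 7.16 degrees, less where a joint would pass 70% of its speed; a pose out of reach is approached as far as the arm can. A call with a number of a shift or a turn outside -1 to 1 is refused whole. A call with a gripper value outside its range is refused whole. OPENING is the finger opening in mm, from 0 to 88.1, set as the call begins (- or left out, the last holds). The fingers move at their own pace and stop on an object; the grip force is fixed at half the most. Time passes only in rows, so rows that do not move let the fingers close. It gives the time, the measured TCP pose, the force, the opening and the grip force at its end, in the units of the state.
- manip.read_state(): the state, without advancing time (a new reading comes with each control period).
- manip.snapshot(name): name is "side" or "top"; returns a dict with "color" (400x640x3 uint8, red, green, blue), "fx", "fy", "cx", "cy" (pixels), "R" (3x3) and "t" (3): a world point X has camera coordinates R X + t. Camera axes: x right, y down, z forward; pixel columns grow to the right and rows downward; lengths in m; the calibration is good to about 2 mm. A picture is of the moment at which its call begins. There is no depth.
- manip.job_done(): hands the job in; it is judged then, once.
Trained networks look in a picture, given as the dict that the camera call returned (one of the last four; its "shot" number tells which), for a name from the list of things; names that differ only in an ending like _2 or _b are one class to them, and where a whole thing is asked for, a point or a joint stands for the part that bears it (a point fixed in the world has none). Each returns a list of dicts, best first, with "p" (0 to 1); they miss things now and then, are a little off and sometimes report something else, mostly with a low value. They report only what shows in the picture. A call takes as long as a camera call.
- manip.spot_in(picture, query): "bbox" ([centre column, centre row, width, height] in pixels, round what is visible of it).
- manip.mark_of(picture, query): "xy" ([column, row] in pixels: a listed point, or the origin of a listed thing).
The state is a dict: "t": time; "joint_positions": joint angles; "joint_velocities": joint speeds; "joint_torque": joint torques, N m; "eef_pos": TCP position; "orientation": TCP orientation; "ft_force": force on the tool from outside, world axes, zero at the start; "moment": the same for the moment, N m; "gripper_width": finger opening in m; "gripper_force": force on a finger pad.
Only numpy, scipy, OpenCV 4.12 (cv2) and the standard library are available. Lean on these libraries where they do the work, as an engineer would, in place of code of your own. Each camera call takes 0.05 s, during which the arm holds its last target. There are 200 camera calls.

TASK

Get the grip-test corner ready for the next client: put every grey cork pinch block that is lying on the table back into the empty cork-lined square at the front middle of the low cubby unit, and turn the knob of the hand dynamometer anticlockwise until its red peak pointer is fully home at the zero stop. Only when all that is done, press the four timer keys one at a time, each fully down and released: red, then yellow, then blue, and green last. Leave everything else where it stands.

Things in the scene. Friction and masses are not known exactly. Their poses are not given: they have to be found in the camera images.
- block1: Grey cork pinch block, 70 x 42 x 40 mm (its own x, y, z; about 60 g), one of up to four, lying flat on the table in front of the cubby unit at the start; absent in some starts. Origin at the block's centre, x along its length; grip it across the 42 mm width (or, if need be, the 70 mm length).
- block2: Grey cork pinch block, 70 x 42 x 40 mm (its own x, y, z; about 60 g), one of up to four, lying flat on the table in front of the cubby unit at the start; absent in some starts. Origin at the block's centre, x along its length; grip it across the 42 mm width (or, if need be, the 70 mm length).
- block3: Grey cork pinch block, 70 x 42 x 40 mm (its own x, y, z; about 60 g), one of up to four, lying flat on the table in front of the cubby unit at the start; absent in some starts. Origin at the block's centre, x along its length; grip it across the 42 mm width (or, if need be, the 70 mm length).
- block4: Grey cork pinch block, 70 x 42 x 40 mm (its own x, y, z; about 60 g), one of up to four, lying flat on the table in front of the cubby unit at the start; absent in some starts. Origin at the block's centre, x along its length; grip it across the 42 mm width (or, if need be, the 70 mm length).
- blocks_square (a point): Centre of the floor of the blocks' square: the front-middle compartment of the cubby unit, open at the top, empty, lined with grey cork sheet, floor 12 mm above the table. Inside 178 x 178 mm; wall tops 48 mm above this floor. x and y run parallel to the walls, x away from the robot, z up. Four blocks fit side by side, flat, in two rows of two; stacking is also fine.
- cubby: Low plywood cubby unit, fixed, open at the top: three compartments in front, three behind, walls 10 mm thick and 60 mm high. Origin on the table under the middle of the front-middle square (the blocks' square); the unit spans x -99 to 249, y -269 to 269 mm. At the front left is a closed drawer case, as high as the walls; bystanders stand on it and in the others.
- peak_knob (a joint): Reading of the red peak pointer of the hand-grip dynamometer, rad: 0 = at the zero stop (a hard stop; it cannot go below), grows as the knob turns clockwise seen from above, up to 4.75. Turn it anticlockwise to reset. The knob carries the pointer, has light friction (about 0.035 N m) and stays where it is left; a long turn needs regrasping.
- knob_grip (a point): Grip point of the peak pointer's knob, on its vertical axis, 76 mm above the table and 24 mm above the white dial face. The knob is a black upright bar, 36 mm long along this frame's x, 12 mm wide along y, its top 10 mm above this point and its underside 16 mm below it. x (turning with the knob) points the way the red pointer points. z up.
- dynamometer: Hand-grip dynamometer face up in a wooden cradle 100 mm wide, fixed, at the left or the right. Origin on the table under the axis of its round gauge (80 mm across, white dial 52 mm above the table); the handle (42 mm high) runs 228 mm from the axis along -x. Seen with -x at the bottom, the zero mark and its steel stop pin are at the lower left (135 degrees anticlockwise from +x).
- key_red_top (a point): Centre of the top of the red (stop) key when up, 58 mm above the table: a round cap 28 mm across on the white interval timer (150 x 130 mm, 36 mm high, fixed, at the left or the right). As the robot sees them: far row red (left) and blue (right), near row yellow (left) and green (right); 54 mm apart along y, 51 mm along x. x away from the robot, y to the left, z up.
- key_yellow_top (a point): Centre of the top of the yellow (clear) key when up, 58 mm above the table: a round cap 28 mm across on the white interval timer (150 x 130 mm, 36 mm high, fixed, at the left or the right). As the robot sees them: far row red (left) and blue (right), near row yellow (left) and green (right); 54 mm apart along y, 51 mm along x. x away from the robot, y to the left, z up.
- key_blue_top (a point): Centre of the top of the blue (rest) key when up, 58 mm above the table: a round cap 28 mm across on the white interval timer (150 x 130 mm, 36 mm high, fixed, at the left or the right). As the robot sees them: far row red (left) and blue (right), near row yellow (left) and green (right); 54 mm apart along y, 51 mm along x. x away from the robot, y to the left, z up.
- key_green_top (a point): Centre of the top of the green (start) key when up, 58 mm above the table: a round cap 28 mm across on the white interval timer (150 x 130 mm, 36 mm high, fixed, at the left or the right). As the robot sees them: far row red (left) and blue (right), near row yellow (left) and green (right); 54 mm apart along y, 51 mm along x. x away from the robot, y to the left, z up.
- key_red (a joint): How far the red (stop) key is pressed, m: 0 up, 0.006 fully down; it counts as pressed beyond 0.004. Spring key: begins to move at about 1.5 N, fully down at 5 N, springs back when released.
- key_yellow (a joint): How far the yellow (clear) key is pressed, m: 0 up, 0.006 fully down; it counts as pressed beyond 0.004. Spring key: begins to move at about 1.5 N, fully down at 5 N, springs back when released.
- key_blue (a joint): How far the blue (rest) key is pressed, m: 0 up, 0.006 fully down; it counts as pressed beyond 0.004. Spring key: begins to move at about 1.5 N, fully down at 5 N, springs back when released.
- key_green (a joint): How far the green (start) key is pressed, m: 0 up, 0.006 fully down; it counts as pressed beyond 0.004. Spring key: begins to move at about 1.5 N, fully down at 5 N, springs back when released.
- incense_tray: Bystander: white ceramic incense tray, 100 mm across, with two small cones, 35 mm high in all, standing on the drawer case at the front left of the unit. Origin at the centre of its underside. It stands in the low plywood cubby unit and is not part of the job.
- chalk_jar: Bystander: blue ceramic jar, 76 mm across, 85 mm high, in the front-right compartment. Origin at the centre of its underside. It stands in the low plywood cubby unit and is not part of the job.
- tea_cup: Bystander: white tea cup, 72 mm across, 65 mm high, on the table near the robot's base at the right. Not part of the job.

How it is judged:
On the way, in this order (a step that is already met when the one before it is completed fails the run):
1. every cork block is in the cork-lined square and the red peak pointer is on its zero stop (x of block1 in the frame of blocks_square between -0.08 and 0.08 m and y of block1 in the frame of blocks_square between -0.08 and 0.08 m and z of each of block1, block2, block3, block4 in the frame of blocks_square below 0.065 m and x of block2 in the frame of blocks_square between -0.08 and 0.08 m and y of block2 in the frame of blocks_square between -0.08 and 0.08 m and x of block3 in the frame of blocks_square between -0.08 and 0.08 m and y of block3 in the frame of blocks_square between -0.08 and 0.08 m and x of block4 in the frame of blocks_square between -0.08 and 0.08 m and y of block4 in the frame of blocks_square between -0.08 and 0.08 m and value of joint peak_knob below 0.08 rad), for 0.3 s.
2. the red (stop) key is pressed down (value of joint key_red above 0.004 m), for 0.05 s.
3. the yellow (clear) key is pressed down (value of joint key_yellow above 0.004 m), for 0.05 s.
4. the blue (rest) key is pressed down (value of joint key_blue above 0.004 m), for 0.05 s.
5. the green (start) key is pressed down (value of joint key_green above 0.004 m), for 0.05 s.
At the end, for the whole second after the job is handed in: Every block present lies at rest inside the cork-lined square (centre within 80 mm of the square's centre along both walls and no more than 65 mm above its floor), the peak pointer reads under 0.08 rad (4.6 degrees) from its zero stop, and the four keys are up again (all of step 1 and linear speed of each of block1, block2, block3, block4 below 0.02 m/s and value of joint each of key_red, key_yellow, key_blue, key_green below 0.0015 m); the robot touches nothing.
It fails at once if two timer keys are pressed at the same time (value of joint each of key_red, key_yellow above 0.002 m or value of joint each of key_red, key_blue above 0.002 m or value of joint each of key_red, key_green above 0.002 m or value of joint each of key_yellow, key_blue above 0.002 m or value of joint each of key_yellow, key_green above 0.002 m or value of joint each of key_blue, key_green above 0.002 m).
It fails at once if a timer key is pressed while the peak pointer is off its zero stop (value of joint any of key_red, key_yellow, key_blue, key_green above 0.004 m and value of joint peak_knob above 0.12 rad).
It fails at once if a timer key is pressed while a block is still out of the square (value of joint any of key_red, key_yellow, key_blue, key_green above 0.004 m and horizontal distance between any of block1, block2, block3, block4 and blocks_square above 0.13 m).
It fails at once if the incense tray, the chalk jar or the tea cup is moved by more than 3 cm (distance of any of incense_tray, chalk_jar, tea_cup from where it was at the start of the episode above 0.03 m).
Of block1, block2, block3, block4 only 3 to 4 are there at a start; the rules pass over those that are not, and their reading is None.
At some moment in a run one of block1, block2, block3, block4 may be knocked a few centimetres aside while the robot is not near it.
Once in a run the grip may slacken for a moment while it holds something.
It also fails if it takes over 192 s, if anything falls off the work surface, if the arm or the gripper's body presses on something with over 40 N, if the wrist force passes 120 N, or if a joint passes its speed limit or range.

## Working session

There is one attempt and no reset: what is moved stays moved. The work goes in short steps, Python scripts to look and compute and a shell command to move; the robot and the scene stay as the last step left them, time stands still between calls to the robot, and variables do not carry over. Pictures are saved under pics/ and viewed, at most 14 in all, crops included, and the job is handed in when it is done.

```bash
ls; mkdir -p pics; cat > h.py <<'E'
import numpy as np, cv2
from rig import manip
from scipy.spatial.transform import Rotation as Ro
def ray(p,uv,z):
    R=np.array(p["R"]);t=np.array(p["t"])
    d=R.T@np.array([(uv[0]-p["cx"])/p["fx"],(uv[1]-p["cy"])/p["fy"],1.]);c=-R.T@t
    return c+d*(z-c[2])/d[2]
def proj(p,X):
    q=np.array(p["R"])@np.array(X)+np.array(p["t"]);return [p["fx"]*q[0]/q[2]+p["cx"],p["fy"]*q[1]/q[2]+p["cy"]]
def save(p,n): cv2.imwrite("pics/"+n+".png",p["color"][:,:,::-1])
def st():
    s=manip.read_state();print(round(s["t"],2),np.round(s["eef_pos"],4),np.round(Ro.from_rotvec(s["orientation"]).as_matrix().round(3)).tolist(),np.round(s["orientation"],3),s["ft_force"],s["gripper_width"],s["gripper_force"])
    return s
E
python3 - <<'E'
from h import *
s=st()
print(Ro.from_rotvec(s["orientation"]).as_matrix().round(3))
for n in("top","side"):
    p=manip.snapshot(n);save(p,n+"0");print(n,(-np.array(p["R"]).T@p["t"]).round(3))
    for q,z in [("block1",.02),("blocks_square",.012),("knob_grip",.076),("dynamometer",0),("key_red_top",.058),("key_yellow_top",.058),("key_blue_top",.058),("key_green_top",.058),("incense_tray",.06),("chalk_jar",.01),("tea_cup",0),("cubby",0)]:
        for r in manip.mark_of(p,q)[:5]:
            print(q,round(r["p"],2),np.round(r["xy"],1),ray(p,r["xy"],z).round(3))
E
```

```text
pics
0.0 [0.1549 0.6307 0.2379] [[-1.0, 0.0, -0.0], [0.0, 1.0, -0.0], [-0.0, -0.0, -1.0]] [-3.770e-01 -3.119e+00  3.000e-03] [-0.01482094 -0.89330375  0.68815711] 0.08780217367471539 0.0
[[-0.971  0.238 -0.   ]
 [ 0.238  0.971 -0.002]
 [-0.    -0.002 -1.   ]]
top [0.29  0.004 1.3  ]
block1 0.78 [249.5 239.3] [0.421 0.194 0.02 ]
block1 0.78 [400.8 235.3] [ 0.423 -0.206  0.02 ]
block1 0.76 [290.1 235.7] [0.428 0.087 0.02 ]
block1 0.69 [349.8 229.3] [ 0.442 -0.072  0.02 ]
blocks_square 0.87 [309.5 163.5] [0.626 0.032 0.012]
knob_grip 0.5 [482.3 210. ] [ 0.477 -0.407  0.076]
knob_grip 0.36 [382.  165.4] [ 0.6   -0.157  0.076]
dynamometer 0.95 [470.7 211.2] [ 0.486 -0.401  0.   ]
key_red_top 0.62 [156.7 218.2] [0.477 0.43  0.058]
key_red_top 0.46 [153.4 239. ] [0.423 0.436 0.058]
key_yellow_top 0.74 [470.1 210.7] [ 0.479 -0.381  0.058]
key_yellow_top 0.62 [155.  238.8] [0.423 0.432 0.058]
key_blue_top 0.67 [181.8 218.8] [0.474 0.365 0.058]
key_green_top 0.64 [179.8 239. ] [0.422 0.368 0.058]
incense_tray 0.61 [246.4 152.7] [0.647 0.198 0.06 ]
chalk_jar 0.88 [381.6 162.3] [ 0.625 -0.165  0
[... 596 characters left out ...]
36.8] [0.48  0.402 0.058]
key_red_top 0.55 [273.4 134.5] [0.42  0.434 0.058]
key_yellow_top 0.37 [273.8 134.1] [0.422 0.437 0.058]
key_yellow_top 0.33 [292.8 134.6] [0.489 0.417 0.058]
key_blue_top 0.35 [288.5 140.3] [0.466 0.378 0.058]
key_blue_top 0.18 [275.1 145.3] [0.413 0.353 0.058]
key_green_top 0.44 [277.6 144.7] [0.422 0.355 0.058]
key_green_top 0.19 [358.7 207.3] [ 0.587 -0.051  0.058]
incense_tray 0.96 [355.2 156.5] [0.664 0.213 0.06 ]
incense_tray 0.71 [285.3 179.9] [0.409 0.129 0.06 ]
incense_tray 0.22 [273.9 146.7] [0.407 0.341 0.06 ]
chalk_jar 0.98 [383.9 241.2] [ 0.629 -0.152  0.01 ]
tea_cup 0.75 [265.9 284. ] [ 0.296 -0.216  0.   ]
cubby 0.56 [362.2 207.6] [0.624 0.013 0.   ]
```

```bash
python3 - <<'E'
from h import *
im=cv2.imread("pics/top0.png")
cv2.imwrite("pics/c1.png",cv2.resize(im[110:310,130:530],None,fx=2,fy=2,interpolation=cv2.INTER_CUBIC))
im=cv2.imread("pics/side0.png")
cv2.imwrite("pics/c2.png",cv2.resize(im[100:370,200:460],None,fx=2.2,fy=2.2,interpolation=cv2.INTER_CUBIC))
E
```

```text
(no output)
```

View pics/c1.png

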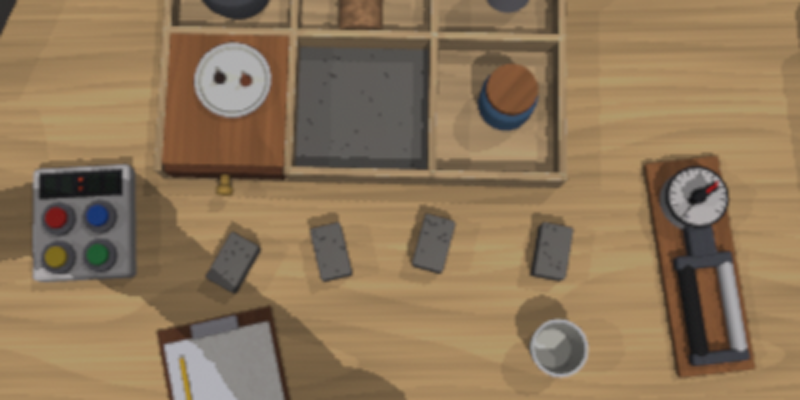

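View pics/c2.png

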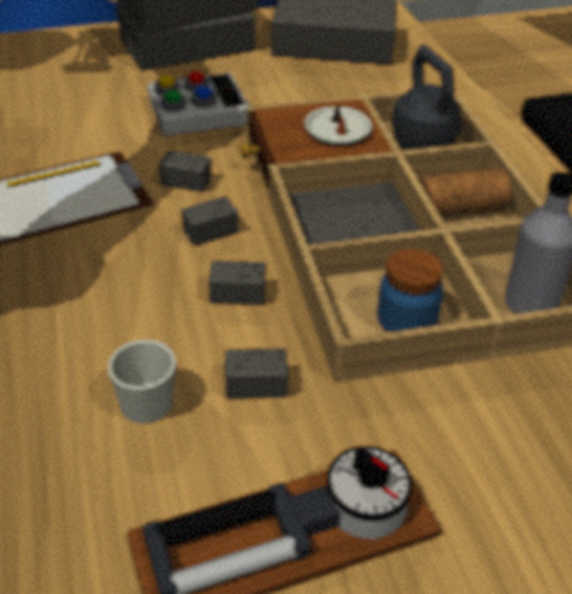

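```bash
cat > fit.py <<'E'
from h import *
from scipy.optimize import minimize
from scipy.ndimage import distance_transform_edt
def mask(p):
    h=cv2.cvtColor(cv2.GaussianBlur(p["color"],(3,3),0),cv2.COLOR_RGB2HSV).astype(int)
    return (h[...,1]<75)&(h[...,2]<125)
def fitblock(ps,x0,y0,z=.02,verbose=1):
    S=4;data=[]
    for p in ps:
        c=proj(p,[x0,y0,z]);u,v=int(c[0])-26,int(c[1])-26
        m=mask(p)[v:v+52,u:u+52].astype(np.uint8)
        n,l=cv2.connectedComponents(m)
        k=max(range(1,n),key=lambda i:(l==i)[16:36,16:36].sum())
        m=(l==k).astype(np.uint8)
        m=cv2.resize(m.astype(np.float32),None,fx=S,fy=S,interpolation=cv2.INTER_LINEAR)>.5
        data.append((p,u,v,m))
    def cost(q):
        c=0
        R=Ro.from_euler('z',q[2]).as_matrix()
        P=[R@[a*.035,b*.021,d*.02]+[q[0],q[1],z] for a in(-1,1) for b in(-1,1) for d in(-1,1)]
        for p,u,v,m in data:
            uv=np.array([proj(p,X) for X in P])
            h=cv2.convexHull((((uv-[u,v]+.5)*S-.5)*16).astype(np.int32))
            r=np.zeros(m.shape,np.uint8);cv2.fillConvexPoly(r,h,1,shift=4)
            c+=1-(r.astype(bool)&m).sum()/(r.astype(bool)|m).sum()
        return c/len(data)
    best=None
    for a in np.radians([-60,-30,0,30,60,90]):
        r=minimize(cost,[x0,y0,a],method='Nelder-Mead',options=dict(initial_simplex=[[x0,y0,a],[x0+.012,y0,a],[x0,y0+.012,a],[x0,y0,a+.3]],xatol=1e-4,fatol=1e-4))
        if best is None or r.fun<best.fun: best=r
    x,y,a=best.x;a=(a+np.pi/2)%np.pi-np.pi/2
    print("block",round(x,4),round(y,4),"yaw deg",round(np.degrees(a),1),"1-IoU",round(best.fun,3));return x,y,a
E
python3 - <<'E'
from fit import *
T=manip.snapshot("top");Sd=manip.snapshot("side")
for x,y in [(.421,.19),(.426,.078),(.44,-.067),(.423,-.212)]:
    fitblock([T],x,y);fitblock([Sd],x,y);fitblock([T,Sd],x,y)
def cen(p,rg,f,z,name):
    h=cv2.cvtColor(p["color"],cv2.COLOR_RGB2HSV).astype(int);m=f(h);w=np.zeros_like(m);w[rg[1]:rg[3],rg[0]:rg[2]]=1;m=m&w
    v,u=np.nonzero(m);
    if len(u): c=[(u.min()+u.max())/2,(v.min()+v.max())/2];print(name,len(u),np.mean(u).round(1),np.mean(v).round(1),ray(p,[u.mean(),v.mean()],z).round(4),ray(p,c,z).round(4))
sat=lambda a,b:(lambda h:(h[...,1]>130)&(h[...,2]>50)&(((h[...,0]>=a)&(h[...,0]<b)) if a<b else ((h[...,0]>=a)|(h[...,0]<b))))
for n,(a,b) in dict(red=(170,6),yellow=(18,35),blue=(100,130),green=(45,90)).items():
    z=.058
    cen(T,(146,205,194,250),sat(a,b),z,"T "+n)
    cen(Sd,(266,130,302,150),sat(a,b),z,"S "+n)
cen(T,(460,185,500,230),lambda h:(h[...,1]<50)&(h[...,2]>150),.052,"T dial")
cen(T,(460,185,500,230),sat(170,6),.07,"T redptr")
cv2.imwrite("pics/c3.png",np.hstack([cv2.resize(p["color"][:,:,::-1][v:v+50,u:u+50],(400,400),interpolation=cv2.INTER_CUBIC) for p,u,v in((T,453,183),(Sd,343,295))]))
E
```

```text
block 0.4171 0.2036 yaw deg -29.4 1-IoU 0.076
block 0.416 0.2057 yaw deg -10.1 1-IoU 0.25
block 0.417 0.2033 yaw deg -29.1 1-IoU 0.189
block 0.4282 0.0734 yaw deg 12.7 1-IoU 0.082
block 0.4278 0.0749 yaw deg -9.9 1-IoU 0.257
block 0.4283 0.0735 yaw deg 12.7 1-IoU 0.195
block 0.4367 -0.0618 yaw deg -16.9 1-IoU 0.072
block 0.4367 -0.0549 yaw deg -14.1 1-IoU 0.255
block 0.4365 -0.0615 yaw deg -16.4 1-IoU 0.173
block 0.4225 -0.2176 yaw deg -13.8 1-IoU 0.104
block 0.4232 -0.2107 yaw deg -14.1 1-IoU 0.231
block 0.4224 -0.2175 yaw deg -13.7 1-IoU 0.173
T red 89 157.6 218.3 [0.4765 0.4274 0.058 ] [0.4877 0.4178 0.058 ]
S red 30 288.9 135.1 [0.4748 0.4169 0.058 ] [0.4751 0.4174 0.058 ]
T yellow 86 157.5 238.1 [0.4251 0.4258 0.058 ] [0.4254 0.4259 0.058 ]
S yellow 144 277.8 134.6 [0.4354 0.4296 0.058 ] [0.4494 0.3882 0.058 ]
T blue 87 178.3 217.4 [0.4779 0.3737 0.058 ] [0.4775 0.3745 0.058 ]
S blue 35 291.9 141.5 [0.4761 0.3664 0.058 ] [0.4764 0.3667 0.058 ]
T green 74 178.3 236.9 [0.427  0.3723 0.058 ] [0.4268 0.3717 0.058 ]
S green 28 278.1 142.9 [0.4262 0.3677 0.058 ] [0.4258 0.3672 0.058 ]
T dial 288 478.7 209.9 [ 0.4812 -0.4054  0.052 ] [ 0.4862 -0.4054  0.052 ]
T redptr 16 484.9 203.9 [ 0.4935 -0.4167  0.07  ] [ 0.4934 -0.4168  0.07  ]
```

View pics/c3.png

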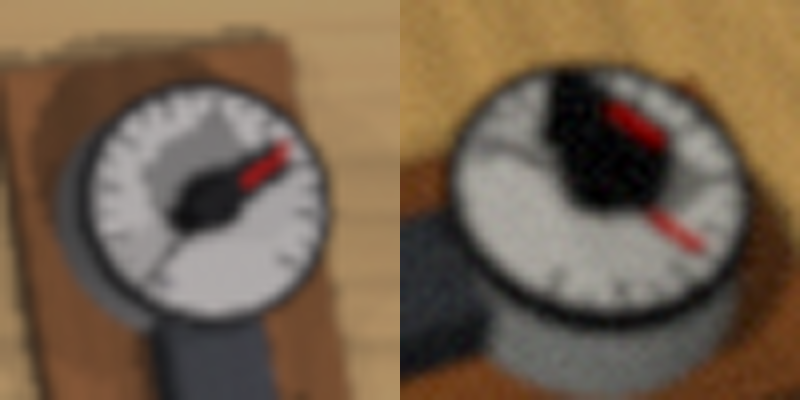

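```bash
python3 - <<'E'
from h import *
T=manip.snapshot("top");Sd=manip.snapshot("side")
c=lambda u,v:(u/2+130-.25,v/2+110-.25)
for n,q,z in [("outL front",(163,175),.06),("outR front",(566,180),.06),("sqFL walltop inner",(294,170),.06),("sqFR",(428,174),.06),("sqBL",(297,41),.06),("sqBR",(431,42),.06)]:
    print(n,ray(T,c(*q),z).round(4))
print("dial T",ray(T,(478.5,208.2),.052).round(4),"S",ray(Sd,(368,319.1),.052).round(4))
c2=lambda u,v:(u/2.2+200-.25,v/2.2+100-.25)
for n,q,z in [("S FL",(275,170),.06),("S FR",(315,250),.06),("S outFR",(337,345),.06),("S BL",(390,155),.06),("S BR",(445,228),.06)]: print(n,ray(Sd,c2(*q),z).round(4))
for n in "red yellow blue green".split():
  pass
from fit import *
st()
E
```

```text
outL front [0.5287 0.2886 0.06  ]
outR front [ 0.5103 -0.2347  0.06  ]
sqFL walltop inner [0.5314 0.1178 0.06  ]
sqFR [ 0.5222 -0.0563  0.06  ]
sqBL [0.7065 0.1128 0.06  ]
sqBR [ 0.7009 -0.0657  0.06  ]
dial T [ 0.4857 -0.4053  0.052 ] S [ 0.4868 -0.4067  0.052 ]
S FL [0.5317 0.1165 0.06  ]
S FR [ 0.5346 -0.0689  0.06  ]
S outFR [ 0.5098 -0.2334  0.06  ]
S BL [0.7057 0.1153 0.06  ]
S BR [ 0.7131 -0.0657  0.06  ]
1.5 [0.155  0.6312 0.2387] [[-1.0, 0.0, 0.0], [0.0, 1.0, -0.0], [-0.0, -0.0, -1.0]] [ 0.377  3.119 -0.   ] [-0.44724404 -0.23026787  0.05283227] 0.08800662302456937 0.0
```

```bash
cat > plan.py <<'E'
import sys
from h import *
# plan x y z psi : rotation first (nr rows), then translation at that heading
s=manip.read_state();R=Ro.from_rotvec(s["orientation"]);p=np.array(s["eef_pos"])
a=[float(v) for v in sys.argv[1:5]]
psi=np.radians(a[3]);Rt=Ro.from_matrix(np.array([[-np.cos(psi),-np.sin(psi),0],[-np.sin(psi),np.cos(psi),0],[0,0,-1]]))
cur=np.degrees(np.arctan2(-R.as_matrix()[0,1],R.as_matrix()[1,1]))
if len(sys.argv)>5 or True:
    d=(R.inv()*Rt).as_rotvec()
n=int(np.ceil(np.linalg.norm(np.degrees(d))/7.0));dr=np.degrees(d)/90
dp=Rt.inv().apply(np.array(a[:3])-p)/.15
m=int(np.ceil(np.linalg.norm(dp)*150/40))
print("now",p.round(4),"psi",cur.round(1),"| rot",dr.round(3),"/",n,"=",(dr/max(n,1)).round(4),"| dp",dp.round(3),"/",m,"=",(dp/max(m,1)).round(3),"w",round(s["gripper_width"],4),"j7",round(s["joint_positions"][6],2))
E
python3 plan.py .417 .2035 .08 -29.2; python3 -c "
from h import *
print(1)"
```

```text
now [0.155  0.6312 0.2387] psi -13.8 | rot [-0.     0.     0.171] / 3 = [-0.      0.      0.0571] | dp [-2.916 -1.637  1.058] / 14 = [-0.208 -0.117  0.076] w 0.088 j7 -0.07
1
```

```bash
python3 -m jog '[{"dp":[0,0,0],"delta_rot":[0,0,0.057]},{"dp":[0,0,0],"delta_rot":[0,0,0.057]},{"dp":[0,0,0],"delta_rot":[0,0,0.057]},{"dp":[-0.2,-0.11,0],"delta_rot":[0,0,0]},{"dp":[-0.2,-0.11,0],"delta_rot":[0,0,0]},{"dp":[-0.2,-0.11,0],"delta_rot":[0,0,0]},{"dp":[-0.2,-0.11,0],"delta_rot":[0,0,0]},{"dp":[-0.2,-0.11,0],"delta_rot":[0,0,0]},{"dp":[-0.2,-0.11,0],"delta_rot":[0,0,0]},{"dp":[-0.2,-0.11,0],"delta_rot":[0,0,0]},{"dp":[-0.2,-0.11,0],"delta_rot":[0,0,0]},{"dp":[-0.2,-0.11,0],"delta_rot":[0,0,0]}]' 88; python3 plan.py .417 .2035 .08 -29.2
```

```text
t: 2.5
eef_pos: [0.319, 0.3685, 0.239]
orientation: [0.791, 3.04, 0.001]
ft_force: [1.3, -0.1, -0.1]
gripper_width: 0.0881
gripper_force: 0.0
now [0.319  0.3685 0.239 ] psi -29.2 | rot [0. 0. 0.] / 1 = [0.0004 0.     0.0002] | dp [-1.107 -0.642  1.06 ] / 7 = [-0.158 -0.092  0.151] w 0.0881 j7 0.15
```

```bash
python3 -m jog '[{"dp":[-0.158,-0.092,0.09],"delta_rot":[0,0,0]},{"dp":[-0.158,-0.092,0.09],"delta_rot":[0,0,0]},{"dp":[-0.158,-0.092,0.09],"delta_rot":[0,0,0]},{"dp":[-0.158,-0.092,0.09],"delta_rot":[0,0,0]},{"dp":[-0.158,-0.092,0.09],"delta_rot":[0,0,0]},{"dp":[-0.158,-0.092,0.09],"delta_rot":[0,0,0]},{"dp":[-0.158,-0.092,0.09],"delta_rot":[0,0,0]},{"dp":[0,0,0.22],"delta_rot":[0,0,0]},{"dp":[0,0,0.22],"delta_rot":[0,0,0]},{"dp":[0,0,0.22],"delta_rot":[0,0,0]},{"dp":[0,0,0.12],"delta_rot":[0,0,0]},{"dp":[0,0,0.1],"delta_rot":[0,0,0]}]' 88; python3 plan.py .417 .2035 .01 -29.2; python3 - <<'E'
from fit import *
p=manip.snapshot("side");save(p,"s1")
i=p["color"][:,:,::-1];cv2.imwrite("pics/c4.png",cv2.resize(i[120:260,230:390],None,fx=4,fy=4,interpolation=cv2.INTER_CUBIC))
E
```

```text
t: 3.5
eef_pos: [0.4154, 0.2043, 0.0104]
orientation: [-0.791, -3.039, 0.002]
ft_force: [-0.1, -0.1, 0.1]
gripper_width: 0.0881
gripper_force: 0.0
now [0.4154 0.2043 0.0104] psi -29.2 | rot [-0.001 -0.001  0.   ] / 1 = [-0.001  -0.0007  0.0001] | dp [-0.012  0.001  0.003] / 1 = [-0.012  0.001  0.003] w 0.0881 j7 0.69
```

View pics/c4.png

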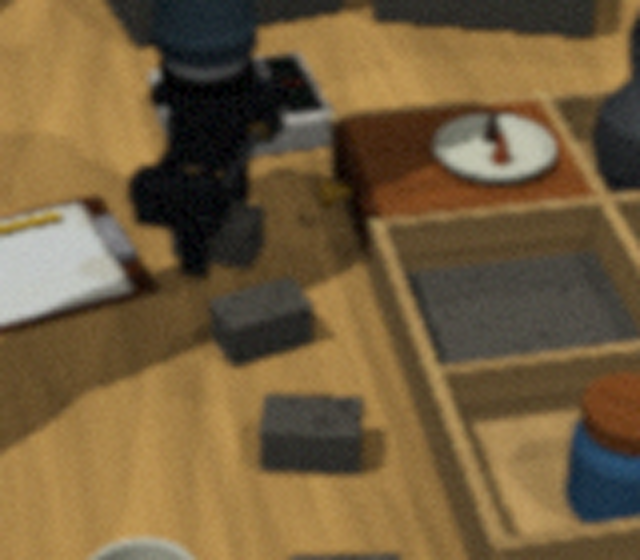

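```bash
python3 -m jog '[{"dp":[-0.01,0,0],"delta_rot":[0,0,0]},{"dp":[0,0,0],"delta_rot":[0,0,0]},{"dp":[0,0,0],"delta_rot":[0,0,0]},{"dp":[0,0,0],"delta_rot":[0,0,0]},{"dp":[0,0,0],"delta_rot":[0,0,0]},{"dp":[0,0,0],"delta_rot":[0,0,0]},{"dp":[0,0,0],"delta_rot":[0,0,0]},{"dp":[0,0,0],"delta_rot":[0,0,0]}]' 38; python3 plan.py .655 .064 .14 -2
```

```text
t: 4.22
eef_pos: [0.4175, 0.2041, 0.0126]
orientation: [0.791, 3.04, 0.001]
ft_force: [-0.8, -0.2, 4.4]
gripper_width: 0.0417
gripper_force: 30.0
now [0.4175 0.2041 0.0126] psi -29.2 | rot [ 0.     0.    -0.302] / 4 = [ 0.0001  0.     -0.0755] | dp [-1.615 -0.878 -0.849] / 8 = [-0.202 -0.11  -0.106] w 0.0417 j7 0.69
```

```bash
python3 -m jog '[{"dp":[0,0,-0.15],"delta_rot":[0,0,0]},{"dp":[0,0,-0.2],"delta_rot":[0,0,0]},{"dp":[0,0,-0.25],"delta_rot":[0,0,0]},{"dp":[0,0,-0.25],"delta_rot":[0,0,0]},{"dp":[0,0,0],"delta_rot":[0,0,-0.0755]},{"dp":[0,0,0],"delta_rot":[0,0,-0.0755]},{"dp":[0,0,0],"delta_rot":[0,0,-0.0755]},{"dp":[0,0,0],"delta_rot":[0,0,-0.0755]}]'; python3 plan.py .658 .0626 .14 -2
```

```text
t: 4.88
eef_pos: [0.4172, 0.204, 0.14]
orientation: [0.045, 3.141, 0.0]
ft_force: [-0.3, 0.1, -0.8]
gripper_width: 0.0422
gripper_force: 30.0
now [0.4172 0.204  0.14  ] psi -1.7 | rot [0.    0.    0.004] / 1 = [0.0001 0.0002 0.0038] | dp [-1.637 -0.886  0.   ] / 7 = [-0.234 -0.127  0.   ] w 0.0422 j7 1.04
```

```bash
python3 -m jog '[{"dp":[-0.2,-0.11,0],"delta_rot":[0,0,0]},{"dp":[-0.2,-0.11,0],"delta_rot":[0,0,0]},{"dp":[-0.2,-0.11,0],"delta_rot":[0,0,0]},{"dp":[-0.2,-0.11,0],"delta_rot":[0,0,0]},{"dp":[-0.2,-0.11,0],"delta_rot":[0,0,0]},{"dp":[-0.2,-0.11,0],"delta_rot":[0,0,0]},{"dp":[-0.2,-0.11,0],"delta_rot":[0,0,0]},{"dp":[-0.2,-0.11,0],"delta_rot":[0,0,0]}]'; python3 plan.py .658 .0626 .027 -2
```

```text
t: 5.55
eef_pos: [0.6535, 0.0626, 0.1394]
orientation: [-0.055, -3.14, 0.0]
ft_force: [-0.5, 0.4, -0.8]
gripper_width: 0.0419
gripper_force: 30.0
now [0.6535 0.0626 0.1394] psi -2.0 | rot [-0. -0. -0.] / 1 = [-0.     -0.0004 -0.0001] | dp [-0.03   0.001  0.75 ] / 3 = [-0.01  0.    0.25] w 0.0419 j7 1.45
```

```bash
python3 -m jog '[{"dp":[-0.03,0,0.2],"delta_rot":[0,0,0]},{"dp":[0,0,0.2],"delta_rot":[0,0,0]},{"dp":[0,0,0.2],"delta_rot":[0,0,0]},{"dp":[0,0,0.1],"delta_rot":[0,0,0]},{"dp":[0,0,0.05],"delta_rot":[0,0,0]},{"dp":[0,0,0],"delta_rot":[0,0,0]}]'; python3 plan.py .658 .0626 .027 -2;python3 -m jog '[{"dp":[0,0,0],"delta_rot":[0,0,0]},{"dp":[0,0,0],"delta_rot":[0,0,0]},{"dp":[0,0,0],"delta_rot":[0,0,0]},{"dp":[0,0,0],"delta_rot":[0,0,0]}]' 54;python3 -m jog '[{"dp":[0,0,-0.15],"delta_rot":[0,0,0]},{"dp":[0,0,-0.25],"delta_rot":[0,0,0]},{"dp":[0,0,-0.25],"delta_rot":[0,0,0]},{"dp":[0,0,-0.15],"delta_rot":[0,0,0]}]';  python3 plan.py .4283 .0735 .14 12.7
```

```text
t: 6.05
eef_pos: [0.6561, 0.0635, 0.0263]
orientation: [-0.055, -3.139, 0.001]
ft_force: [-0.8, -0.1, -0.8]
gripper_width: 0.0413
gripper_force: 30.0
now [0.6561 0.0635 0.0263] psi -2.0 | rot [-0.    -0.002  0.   ] / 1 = [-0.0003 -0.0016  0.    ] | dp [-0.013 -0.005 -0.005] / 1 = [-0.013 -0.005 -0.005] w 0.0413 j7 1.46
t: 6.38
eef_pos: [0.6578, 0.0636, 0.0283]
orientation: [0.055, 3.139, 0.0]
ft_force: [-0.4, -1.1, 1.2]
gripper_width: 0.0539
gripper_force: 0.0
t: 6.72
eef_pos: [0.6589, 0.0636, 0.1517]
orientation: [0.055, 3.136, 0.001]
ft_force: [0.4, -0.2, 1.2]
gripper_width: 0.0541
gripper_force: 0.0
now [0.6589 0.0636 0.1517] psi -2.0 | rot [ 0.     0.003 -0.163] / 3 = [ 0.      0.0011 -0.0545] | dp [1.485 0.403 0.078] / 6 = [0.247 0.067 0.013] w 0.0541 j7 1.45
```

```bash
cat > see.py <<'E'
from fit import *
import sys
T=manip.snapshot("top");S=manip.snapshot("side")
for n,p in(("T",T),("S",S)):
    for r in manip.mark_of(p,"block1"):
        if r["p"]>.3: print(n,round(r["p"],2),ray(p,r["xy"],.02).round(3))
if len(sys.argv)>1: save(T,sys.argv[1]+"T");save(S,sys.argv[1]+"S")
E
python3 see.py b2; python3 -c "
import cv2
cv2.imwrite('pics/c5.png',cv2.resize(cv2.imread('pics/b2T.png')[110:310,200:460],None,fx=2.5,fy=2.5,interpolation=2))"
```

```text
T 0.86 [ 0.42  -0.208  0.02 ]
T 0.73 [0.479 0.438 0.02 ]
T 0.58 [ 0.43  -0.065  0.02 ]
S 0.86 [ 0.442 -0.048  0.02 ]
S 0.85 [ 0.421 -0.217  0.02 ]
S 0.66 [0.664 0.066 0.02 ]
S 0.58 [0.425 0.071 0.02 ]
S 0.34 [0.424 0.515 0.02 ]
```

View pics/c5.png

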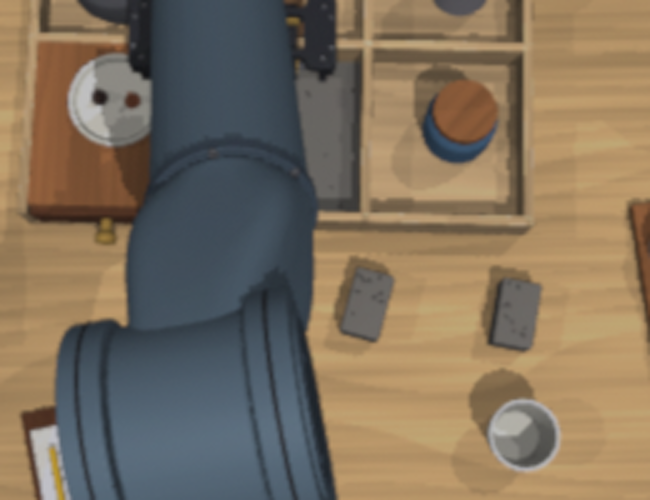

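```bash
python3 -m jog '[{"dp":[0,0,0],"delta_rot":[0,0.001,-0.0545]},{"dp":[0,0,0],"delta_rot":[0,0.001,-0.0545]},{"dp":[0,0,0],"delta_rot":[0,0.001,-0.0545]},{"dp":[0.247,0.067,0.05],"delta_rot":[0,0,0]},{"dp":[0.247,0.067,0.05],"delta_rot":[0,0,0]},{"dp":[0.247,0.067,0.05],"delta_rot":[0,0,0]},{"dp":[0.247,0.067,0.05],"delta_rot":[0,0,0]},{"dp":[0.247,0.067,0.05],"delta_rot":[0,0,0]},{"dp":[0.247,0.067,0.05],"delta_rot":[0,0,0]},{"dp":[0,0,0.1],"delta_rot":[0,0,0]}]' 88; python3 plan.py .4283 .0735 .01 12.7
```

```text
t: 7.75
eef_pos: [0.4167, 0.0724, 0.0867]
orientation: [0.349, -3.107, 0.001]
ft_force: [0.2, 0.1, -0.0]
gripper_width: 0.088
gripper_force: 0.0
now [0.4167 0.0724 0.0867] psi 12.8 | rot [ 0.001 -0.01   0.001] / 1 = [ 0.0006 -0.0098  0.0012] | dp [-0.077 -0.01   0.512] / 2 = [-0.038 -0.005  0.256] w 0.088 j7 1.55
```

```bash
python3 -m jog '[{"dp":[-0.03,-0.01,0],"delta_rot":[0,0,0]},{"dp":[0,0,0],"delta_rot":[0,0,0]}]'; python3 plan.py .4283 .0735 .01 12.7
```

```text
t: 7.92
eef_pos: [0.4321, 0.0728, 0.0877]
orientation: [0.347, -3.117, 0.0]
ft_force: [0.7, 0.3, 0.2]
gripper_width: 0.0879
gripper_force: 0.0
now [0.4321 0.0728 0.0877] psi 12.7 | rot [ 0.    -0.003  0.   ] / 1 = [ 0.0002 -0.0033  0.0002] | dp [0.024 0.01  0.518] / 2 = [0.012 0.005 0.259] w 0.0879 j7 1.56
```

```bash
python3 -m jog '[{"dp":[0.024,0.01,0.15],"delta_rot":[0,-0.003,0]},{"dp":[0,0,0.15],"delta_rot":[0,0,0]},{"dp":[0,0,0.13],"delta_rot":[0,0,0]},{"dp":[0,0,0.07],"delta_rot":[0,0,0]},{"dp":[0,0,0],"delta_rot":[0,0,0]}]';python3 plan.py .4283 .0735 .01 12.7; python3 -m jog '[{"dp":[0,0,0],"delta_rot":[0,0,0]},{"dp":[0,0,0],"delta_rot":[0,0,0]},{"dp":[0,0,0],"delta_rot":[0,0,0]},{"dp":[0,0,0],"delta_rot":[0,0,0]},{"dp":[0,0,0],"delta_rot":[0,0,0]},{"dp":[0,0,0],"delta_rot":[0,0,0]}]' 38;python3 plan.py .6557 -.0114 .14 -2
```

```text
t: 8.33
eef_pos: [0.4278, 0.0734, 0.0118]
orientation: [0.347, -3.12, -0.0]
ft_force: [-0.6, -0.1, 0.5]
gripper_width: 0.0881
gripper_force: 0.0
now [0.4278 0.0734 0.0118] psi 12.7 | rot [ 0.    -0.001 -0.   ] / 1 = [ 0.0002 -0.0012 -0.0002] | dp [-0.003  0.     0.012] / 1 = [-0.003  0.     0.012] w 0.0881 j7 1.56
t: 8.83
eef_pos: [0.4278, 0.0737, 0.0137]
orientation: [-0.348, 3.121, 0.001]
ft_force: [-0.0, -0.1, 0.5]
gripper_width: 0.0502
gripper_force: 0.0
now [0.4278 0.0737 0.0137] psi 12.7 | rot [0.    0.001 0.163] / 3 = [0.0002 0.0002 0.0545] | dp [-1.538 -0.514 -0.842] / 7 = [-0.22  -0.073 -0.12 ] w 0.0502 j7 1.56
```

```bash
python3 -m jog '[{"dp":[0,0,0],"delta_rot":[0,0,0]},{"dp":[0,0,0],"delta_rot":[0,0,0]},{"dp":[0,0,0],"delta_rot":[0,0,0]},{"dp":[0,0,-0.15],"delta_rot":[0,0,0]},{"dp":[0,0,-0.22],"delta_rot":[0,0,0]},{"dp":[0,0,-0.25],"delta_rot":[0,0,0]},{"dp":[0,0,-0.22],"delta_rot":[0,0,0]},{"dp":[0,0,0],"delta_rot":[0,0,0.0545]},{"dp":[0,0,0],"delta_rot":[0,0,0.0545]},{"dp":[0,0,0],"delta_rot":[0,0,0.0545]}]';python3 plan.py .6557 -.0114 .14 -2
python3 -m jog '[{"dp":[-0.19,-0.064,0],"delta_rot":[0,0,0]},{"dp":[-0.19,-0.064,0],"delta_rot":[0,0,0]},{"dp":[-0.19,-0.064,0],"delta_rot":[0,0,0]},{"dp":[-0.19,-0.064,0],"delta_rot":[0,0,0]},{"dp":[-0.19,-0.064,0],"delta_rot":[0,0,0]},{"dp":[-0.19,-0.064,0],"delta_rot":[0,0,0]},{"dp":[-0.19,-0.064,0],"delta_rot":[0,0,0]},{"dp":[-0.19,-0.064,0],"delta_rot":[0,0,0]},{"dp":[0,0,0],"delta_rot":[0,0,0]},{"dp":[0,0,0],"delta_rot":[0,0,0]}]';python3 plan.py .6557 -.0114 .027 -2
```

```text
t: 9.67
eef_pos: [0.4277, 0.0736, 0.1399]
orientation: [0.062, 3.14, 0.002]
ft_force: [-0.8, -0.8, -0.6]
gripper_width: 0.0419
gripper_force: 30.0
now [0.4277 0.0736 0.1399] psi -2.3 | rot [ 0.001  0.001 -0.003] / 1 = [ 0.0008  0.0008 -0.0028] | dp [-1.539 -0.513 -0.   ] / 7 = [-0.22  -0.073 -0.   ] w 0.0419 j7 1.32
t: 10.5
eef_pos: [0.6529, -0.0122, 0.1384]
orientation: [-0.057, -3.14, -0.0]
ft_force: [0.4, 1.0, -0.9]
gripper_width: 0.0417
gripper_force: 30.0
now [ 0.6529 -0.0122  0.1384] psi -2.1 | rot [ 0.    -0.001 -0.001] / 1 = [ 0.     -0.0005 -0.001 ] | dp [-0.018  0.006  0.743] / 3 = [-0.006  0.002  0.248] w 0.0417 j7 1.57
```

Still holding; lower, release, retreat and return towards block 3 (raising first).

```bash
python3 -m jog '[{"dp":[-0.018,0.006,0.2],"delta_rot":[0,0,0]},{"dp":[0,0,0.2],"delta_rot":[0,0,0]},{"dp":[0,0,0.2],"delta_rot":[0,0,0]},{"dp":[0,0,0.1],"delta_rot":[0,0,0]},{"dp":[0,0,0.04],"delta_rot":[0,0,0]},{"dp":[0,0,0],"delta_rot":[0,0,0]}]'; python3 -m jog '[{"dp":[0,0,0],"delta_rot":[0,0,0]},{"dp":[0,0,0],"delta_rot":[0,0,0]},{"dp":[0,0,0],"delta_rot":[0,0,0]},{"dp":[0,0,0],"delta_rot":[0,0,0]}]' 54;python3 -m jog '[{"dp":[0,0,-0.15],"delta_rot":[0,0,0]},{"dp":[0,0,-0.25],"delta_rot":[0,0,0]},{"dp":[0,0,-0.25],"delta_rot":[0,0,0]},{"dp":[0,0,-0.15],"delta_rot":[0,0,0]},{"dp":[0,0,0],"delta_rot":[0,0,0]}]';  python3 see.py; python3 plan.py .4367 -.0615 .14 -16.9
```

```text
t: 11.0
eef_pos: [0.6539, -0.0098, 0.0273]
orientation: [-0.054, -3.138, -0.001]
ft_force: [0.3, -0.1, 0.3]
gripper_width: 0.0416
gripper_force: 30.0
t: 11.33
eef_pos: [0.6563, -0.0104, 0.0296]
orientation: [0.055, 3.139, 0.001]
ft_force: [0.2, -0.3, -0.2]
gripper_width: 0.0541
gripper_force: 0.0
t: 11.75
eef_pos: [0.6594, -0.0107, 0.155]
orientation: [0.055, 3.13, 0.002]
ft_force: [-0.1, 0.6, 1.0]
gripper_width: 0.054
gripper_force: 0.0
T 0.83 [ 0.423 -0.214  0.02 ]
T 0.72 [0.667 0.061 0.02 ]
S 0.76 [ 0.42 -0.22  0.02]
S 0.75 [ 0.655 -0.001  0.02 ]
S 0.71 [0.67  0.072 0.02 ]
S 0.7 [ 0.438 -0.059  0.02 ]
S 0.38 [ 0.607 -0.004  0.02 ]
now [ 0.6546 -0.0103  0.1473] psi -2.0 | rot [ 0.    -0.001  0.166] / 3 = [ 0.0001 -0.0004  0.0552] | dp [ 1.291 -0.749  0.049] / 6 = [ 0.215 -0.125  0.008] w 0.0538 j7 1.56
```

```bash
python3 -m jog '[{"dp":[0,0,0],"delta_rot":[0,0,0.055]},{"dp":[0,0,0],"delta_rot":[0,0,0.055]},{"dp":[0,0,0],"delta_rot":[0,0,0.056]},{"dp":[0.215,-0.125,0.05],"delta_rot":[0,0,0]},{"dp":[0.215,-0.125,0.05],"delta_rot":[0,0,0]},{"dp":[0.215,-0.125,0.05],"delta_rot":[0,0,0]},{"dp":[0.215,-0.125,0.05],"delta_rot":[0,0,0]},{"dp":[0.215,-0.125,0.05],"delta_rot":[0,0,0]},{"dp":[0.215,-0.125,0.05],"delta_rot":[0,0,0]},{"dp":[0,0,0.1],"delta_rot":[0,0,0]},{"dp":[0,0,0],"delta_rot":[0,0,0]},{"dp":[0,0,0],"delta_rot":[0,0,0]}]' 88; python3 plan.py .4367 -.0615 .011 -16.9
```

```text
t: 12.95
eef_pos: [0.4372, -0.0615, 0.0875]
orientation: [-0.463, -3.105, -0.001]
ft_force: [0.6, 0.5, 0.2]
gripper_width: 0.0881
gripper_force: 0.0
now [ 0.4372 -0.0615  0.0875] psi -16.9 | rot [ 0.    -0.001 -0.   ] / 1 = [ 0.     -0.0012 -0.0005] | dp [ 0.003 -0.001  0.51 ] / 2 = [ 0.001 -0.001  0.255] w 0.0881 j7 1.46
```

```bash
python3 -m jog '[{"dp":[0,0,0.15],"delta_rot":[0,0,0]},{"dp":[0,0,0.16],"delta_rot":[0,0,0]},{"dp":[0,0,0.13],"delta_rot":[0,0,0]},{"dp":[0,0,0.07],"delta_rot":[0,0,0]},{"dp":[0,0,0],"delta_rot":[0,0,0]}]'; python3 -m jog '[{"dp":[0,0,0],"delta_rot":[0,0,0]},{"dp":[0,0,0],"delta_rot":[0,0,0]},{"dp":[0,0,0],"delta_rot":[0,0,0]},{"dp":[0,0,0],"delta_rot":[0,0,0]},{"dp":[0,0,0],"delta_rot":[0,0,0]},{"dp":[0,0,0],"delta_rot":[0,0,0]},{"dp":[0,0,0],"delta_rot":[0,0,0]},{"dp":[0,0,0],"delta_rot":[0,0,0]},{"dp":[0,0,0],"delta_rot":[0,0,0]}]' 38;python3 -m jog '[{"dp":[0,0,-0.15],"delta_rot":[0,0,0]},{"dp":[0,0,-0.22],"delta_rot":[0,0,0]},{"dp":[0,0,-0.25],"delta_rot":[0,0,0]},{"dp":[0,0,-0.22],"delta_rot":[0,0,0]},{"dp":[0,0,0],"delta_rot":[0,0,-0.055]},{"dp":[0,0,0],"delta_rot":[0,0,-0.055]},{"dp":[0,0,0],"delta_rot":[0,0,-0.056]},{"dp":[0,0,0],"delta_rot":[0,0,0]}]';python3 plan.py .5783 .0654 .14 -2
```

```text
t: 13.37
eef_pos: [0.4376, -0.0611, 0.0102]
orientation: [-0.461, -3.105, -0.001]
ft_force: [-0.8, 0.9, -0.6]
gripper_width: 0.0882
gripper_force: 0.0
t: 14.12
eef_pos: [0.4376, -0.0615, 0.0119]
orientation: [0.463, 3.107, 0.001]
ft_force: [-0.9, 1.0, 4.7]
gripper_width: 0.0418
gripper_force: 30.0
t: 14.78
eef_pos: [0.4373, -0.0616, 0.1378]
orientation: [0.05, 3.141, 0.001]
ft_force: [-0.5, -0.8, -0.5]
gripper_width: 0.0416
gripper_force: 30.0
now [ 0.4373 -0.0616  0.1378] psi -1.8 | rot [0.    0.    0.002] / 1 = [0.0005 0.     0.0019] | dp [-0.91   0.879 -0.015] / 5 = [-0.182  0.176 -0.003] w 0.0416 j7 1.66
```

```bash
python3 -m jog '[{"dp":[-0.182,0.176,0],"delta_rot":[0,0,0]},{"dp":[-0.182,0.176,0],"delta_rot":[0,0,0]},{"dp":[-0.182,0.176,0],"delta_rot":[0,0,0]},{"dp":[-0.182,0.176,0],"delta_rot":[0,0,0]},{"dp":[-0.182,0.176,0],"delta_rot":[0,0,0]},{"dp":[0,0,0],"delta_rot":[0,0,0]},{"dp":[0,0,0],"delta_rot":[0,0,0]}]';python3 plan.py .5783 .0654 .027 -2
```

```text
t: 15.37
eef_pos: [0.579, 0.0675, 0.137]
orientation: [-0.054, -3.141, -0.001]
ft_force: [0.2, 0.0, -0.9]
gripper_width: 0.0421
gripper_force: 30.0
now [0.579  0.0675 0.137 ] psi -2.0 | rot [ 0.001 -0.     0.   ] / 1 = [ 0.0006 -0.0004  0.0005] | dp [ 0.004 -0.014  0.733] / 3 = [ 0.001 -0.005  0.244] w 0.0421 j7 1.43
```

```bash
python3 -m jog '[{"dp":[0.004,-0.014,0.2],"delta_rot":[0,0,0]},{"dp":[0,0,0.2],"delta_rot":[0,0,0]},{"dp":[0,0,0.19],"delta_rot":[0,0,0]},{"dp":[0,0,0.1],"delta_rot":[0,0,0]},{"dp":[0,0,0.04],"delta_rot":[0,0,0]},{"dp":[0,0,0],"delta_rot":[0,0,0]}]'; python3 -m jog '[{"dp":[0,0,0],"delta_rot":[0,0,0]},{"dp":[0,0,0],"delta_rot":[0,0,0]},{"dp":[0,0,0],"delta_rot":[0,0,0]},{"dp":[0,0,0],"delta_rot":[0,0,0]}]' 54;python3 -m jog '[{"dp":[0,0,-0.15],"delta_rot":[0,0,0]},{"dp":[0,0,-0.25],"delta_rot":[0,0,0]},{"dp":[0,0,-0.25],"delta_rot":[0,0,0]},{"dp":[0,0,-0.15],"delta_rot":[0,0,0]},{"dp":[0,0,0],"delta_rot":[0,0,0]},{"dp":[0,0,0],"delta_rot":[0,0,0]}]';  python3 - <<'E'
from fit import *
T=manip.snapshot("top");fitblock([T],.4225,-.2176)
S=manip.snapshot("side");fitblock([S],.4225,-.2176)
for r in manip.mark_of(S,"block1"): print(round(r["p"],2),ray(S,r["xy"],.02).round(3))
E
python3 plan.py .4225 -.2176 .14 -13.8
```

```text
t: 15.87
eef_pos: [0.5759, 0.062, 0.0269]
orientation: [-0.059, -3.137, 0.001]
ft_force: [-0.4, -0.4, -0.1]
gripper_width: 0.0415
gripper_force: 30.0
t: 16.2
eef_pos: [0.5787, 0.0636, 0.0294]
orientation: [0.055, 3.139, 0.001]
ft_force: [-0.7, -0.6, 0.4]
gripper_width: 0.0539
gripper_force: 0.0
t: 16.7
eef_pos: [0.579, 0.0637, 0.1501]
orientation: [0.055, 3.137, 0.002]
ft_force: [-0.2, -0.3, -0.7]
gripper_width: 0.0541
gripper_force: 0.0
block 0.4225 -0.2168 yaw deg -14.0 1-IoU 0.124
block 0.4243 -0.211 yaw deg -14.1 1-IoU 0.231
0.83 [ 0.425 -0.213  0.02 ]
0.79 [0.657 0.    0.02 ]
0.7 [0.658 0.071 0.02 ]
0.57 [0.58  0.084 0.02 ]
now [0.5768 0.0634 0.1471] psi -2.0 | rot [-0.    -0.001  0.131] / 2 = [-0.     -0.0007  0.0656] | dp [ 0.552 -2.065  0.047] / 9 = [ 0.061 -0.229  0.005] w 0.0542 j7 1.43
```

```bash
python3 -m jog '[{"dp":[0,0,0],"delta_rot":[0,0,0.0655]},{"dp":[0,0,0],"delta_rot":[0,0,0.0655]},{"dp":[0.061,-0.229,0],"delta_rot":[0,0,0]},{"dp":[0.061,-0.229,0],"delta_rot":[0,0,0]},{"dp":[0.061,-0.229,0],"delta_rot":[0,0,0]},{"dp":[0.061,-0.229,0],"delta_rot":[0,0,0]},{"dp":[0.061,-0.229,0],"delta_rot":[0,0,0]},{"dp":[0.061,-0.229,0],"delta_rot":[0,0,0]},{"dp":[0.061,-0.229,0],"delta_rot":[0,0,0]},{"dp":[0.061,-0.229,0],"delta_rot":[0,0,0]},{"dp":[0.061,-0.229,0],"delta_rot":[0,0,0]},{"dp":[0,0,0],"delta_rot":[0,0,0]}]' 88; python3 -m jog '[{"dp":[0,0,0.1],"delta_rot":[0,0,0]},{"dp":[0,0,0.1],"delta_rot":[0,0,0]},{"dp":[0,0,0],"delta_rot":[0,0,0]},{"dp":[0,0,0],"delta_rot":[0,0,0]}]'; python3 plan.py .4225 -.2172 .011 -13.8
```

```text
t: 17.85
eef_pos: [0.4192, -0.2234, 0.1471]
orientation: [-0.392, -3.113, 0.003]
ft_force: [-1.1, -0.5, -0.2]
gripper_width: 0.0879
gripper_force: 0.0
t: 18.18
eef_pos: [0.423, -0.2166, 0.117]
orientation: [-0.377, -3.115, -0.002]
ft_force: [0.4, 0.6, 0.7]
gripper_width: 0.0885
gripper_force: 0.0
now [ 0.423  -0.2166  0.117 ] psi -13.8 | rot [ 0.001 -0.002  0.   ] / 1 = [ 0.0005 -0.0024  0.    ] | dp [ 0.003 -0.005  0.707] / 3 = [ 0.001 -0.002  0.236] w 0.0885 j7 1.86
```

```bash
python3 -m jog '[{"dp":[0,0,0.18],"delta_rot":[0,0,0]},{"dp":[0,0,0.18],"delta_rot":[0,0,0]},{"dp":[0,0,0.17],"delta_rot":[0,0,0]},{"dp":[0,0,0.11],"delta_rot":[0,0,0]},{"dp":[0,0,0.06],"delta_rot":[0,0,0]},{"dp":[0,0,0],"delta_rot":[0,0,0]}]'; python3 -m jog '[{"dp":[0,0,0],"delta_rot":[0,0,0]},{"dp":[0,0,0],"delta_rot":[0,0,0]},{"dp":[0,0,0],"delta_rot":[0,0,0]},{"dp":[0,0,0],"delta_rot":[0,0,0]},{"dp":[0,0,0],"delta_rot":[0,0,0]},{"dp":[0,0,0],"delta_rot":[0,0,0]},{"dp":[0,0,0],"delta_rot":[0,0,0]},{"dp":[0,0,0],"delta_rot":[0,0,0]},{"dp":[0,0,0],"delta_rot":[0,0,0]}]' 38;python3 -m jog '[{"dp":[0,0,-0.15],"delta_rot":[0,0,0]},{"dp":[0,0,-0.22],"delta_rot":[0,0,0]},{"dp":[0,0,-0.25],"delta_rot":[0,0,0]},{"dp":[0,0,-0.22],"delta_rot":[0,0,0]},{"dp":[0,0,0],"delta_rot":[0,0,-0.065]},{"dp":[0,0,0],"delta_rot":[0,0,-0.065]},{"dp":[0,0,0],"delta_rot":[0,0,0]},{"dp":[0,0,0],"delta_rot":[0,0,0]}]';python3 plan.py .5757 -.0086 .14 -2
```

```text
t: 18.68
eef_pos: [0.4235, -0.2166, 0.012]
orientation: [-0.376, -3.116, -0.002]
ft_force: [-0.2, -0.3, 0.9]
gripper_width: 0.088
gripper_force: 0.0
t: 19.43
eef_pos: [0.4243, -0.2171, 0.0133]
orientation: [0.377, 3.119, 0.001]
ft_force: [-0.1, -0.8, 3.9]
gripper_width: 0.0418
gripper_force: 30.0
t: 20.1
eef_pos: [0.4238, -0.2171, 0.1389]
orientation: [-0.062, -3.14, -0.002]
ft_force: [0.0, -0.2, 0.0]
gripper_width: 0.0419
gripper_force: 30.0
now [ 0.4238 -0.2171  0.1389] psi -2.3 | rot [ 0.001 -0.    -0.003] / 1 = [ 0.0006 -0.0003 -0.0031] | dp [-0.963  1.424 -0.007] / 7 = [-0.138  0.203 -0.001] w 0.0419 j7 2.02
```

```bash
python3 -m jog '[{"dp":[-0.137,0.203,0],"delta_rot":[0,0,0]},{"dp":[-0.137,0.203,0],"delta_rot":[0,0,0]},{"dp":[-0.137,0.203,0],"delta_rot":[0,0,0]},{"dp":[-0.137,0.203,0],"delta_rot":[0,0,0]},{"dp":[-0.137,0.203,0],"delta_rot":[0,0,0]},{"dp":[-0.137,0.203,0],"delta_rot":[0,0,0]},{"dp":[-0.137,0.203,0],"delta_rot":[0,0,0]},{"dp":[0,0,0],"delta_rot":[0,0,0]},{"dp":[0,0,0],"delta_rot":[0,0,0]},{"dp":[0,0,0],"delta_rot":[0,0,0]}]';python3 plan.py .5757 -.0086 .027 -2
```

```text
t: 20.93
eef_pos: [0.5748, -0.0101, 0.1383]
orientation: [-0.06, -3.139, 0.001]
ft_force: [-0.0, -0.0, -0.5]
gripper_width: 0.0418
gripper_force: 30.0
now [ 0.5748 -0.0101  0.1383] psi -2.2 | rot [-0.    -0.001 -0.002] / 1 = [-0.0002 -0.0014 -0.0023] | dp [-0.006  0.01   0.742] / 3 = [-0.002  0.003  0.247] w 0.0418 j7 1.57
```

```bash
python3 -m jog '[{"dp":[-0.006,0.01,0.2],"delta_rot":[0,0,0]},{"dp":[0,0,0.2],"delta_rot":[0,0,0]},{"dp":[0,0,0.19],"delta_rot":[0,0,0]},{"dp":[0,0,0.1],"delta_rot":[0,0,0]},{"dp":[0,0,0.05],"delta_rot":[0,0,0]},{"dp":[0,0,0],"delta_rot":[0,0,0]}]'; python3 -m jog '[{"dp":[0,0,0],"delta_rot":[0,0,0]},{"dp":[0,0,0],"delta_rot":[0,0,0]},{"dp":[0,0,0],"delta_rot":[0,0,0]},{"dp":[0,0,0],"delta_rot":[0,0,0]}]' 54;python3 -m jog '[{"dp":[0,0,-0.15],"delta_rot":[0,0,0]},{"dp":[0,0,-0.25],"delta_rot":[0,0,0]},{"dp":[0,0,-0.25],"delta_rot":[0,0,0]},{"dp":[0,0,-0.15],"delta_rot":[0,0,0]},{"dp":[0,0,0],"delta_rot":[0,0,0]},{"dp":[0,0,0],"delta_rot":[0,0,0]}]';  python3 plan.py .486 -.406 .15 33; python3 plan.py .486 -.406 .15 -146
```

```text
t: 21.43
eef_pos: [0.575, -0.0097, 0.0269]
orientation: [-0.062, -3.138, 0.001]
ft_force: [-0.1, -0.2, -0.3]
gripper_width: 0.0413
gripper_force: 30.0
t: 21.77
eef_pos: [0.5774, -0.008, 0.0292]
orientation: [0.058, 3.139, 0.001]
ft_force: [-0.0, -0.9, -0.0]
gripper_width: 0.0542
gripper_force: 0.0
t: 22.27
eef_pos: [0.5778, -0.0078, 0.15]
orientation: [0.057, 3.137, 0.002]
ft_force: [0.2, -0.2, -0.1]
gripper_width: 0.054
gripper_force: 0.0
now [ 0.5778 -0.0078  0.15  ] psi -2.1 | rot [-0.     0.002 -0.39 ] / 6 = [-0.      0.0004 -0.065 ] | dp [ 1.959 -1.893 -0.   ] / 11 = [ 0.178 -0.172 -0.   ] w 0.054 j7 1.57
now [ 0.5778 -0.0078  0.15  ] psi -2.1 | rot [0.003 0.    1.599] / 21 = [0.0002 0.     0.0761] | dp [-1.992  1.858 -0.   ] / 11 = [-0.181  0.169 -0.   ] w 0.054 j7 1.57
```

```bash
python3 -m jog '[{"dp":[0.047,-0.243,0],"delta_rot":[0,0,0]},{"dp":[0.047,-0.243,0],"delta_rot":[0,0,0]},{"dp":[0.047,-0.243,0],"delta_rot":[0,0,0]},{"dp":[0.047,-0.243,0],"delta_rot":[0,0,0]},{"dp":[0.047,-0.243,0],"delta_rot":[0,0,0]},{"dp":[0.047,-0.243,0],"delta_rot":[0,0,0]},{"dp":[0.047,-0.243,0],"delta_rot":[0,0,0]},{"dp":[0.047,-0.243,0],"delta_rot":[0,0,0]},{"dp":[0.047,-0.243,0],"delta_rot":[0,0,0]},{"dp":[0.047,-0.243,0],"delta_rot":[0,0,0]},{"dp":[0.047,-0.243,0],"delta_rot":[0,0,0]},{"dp":[0,0,0],"delta_rot":[0,0,0.079]}]'
python3 -m jog '[{"dp":[0,0,0],"delta_rot":[0,0,0.079]},{"dp":[0,0,0],"delta_rot":[0,0,0.079]},{"dp":[0,0,0],"delta_rot":[0,0,0.079]},{"dp":[0,0,0],"delta_rot":[0,0,0.079]},{"dp":[0,0,0],"delta_rot":[0,0,0.079]},{"dp":[0,0,0],"delta_rot":[0,0,0.079]},{"dp":[0,0,0],"delta_rot":[0,0,0.079]},{"dp":[0,0,0],"delta_rot":[0,0,0.079]},{"dp":[0,0,0],"delta_rot":[0,0,0.079]},{"dp":[0,0,0],"delta_rot":[0,0,0.079]},{"dp":[0,0,0],"delta_rot":[0,0,0.079]},{"dp":[0,0,0],"delta_rot":[0,0,0.079]}]'
python3 -m jog '[{"dp":[0,0,0],"delta_rot":[0,0,0.079]},{"dp":[0,0,0],"delta_rot":[0,0,0.079]},{"dp":[0,0,0],"delta_rot":[0,0,0.079]},{"dp":[0,0,0],"delta_rot":[0,0,0.079]},{"dp":[0,0,0],"delta_rot":[0,0,0.079]},{"dp":[0,0,0],"delta_rot":[0,0,0.079]},{"dp":[0,0,0],"delta_rot":[0,0,0.079]},{"dp":[0,0,0],"delta_rot":[0,0,0.079]},{"dp":[0,0,0],"delta_rot":[0,0,0.079]},{"dp":[0,0,0],"delta_rot":[0,0,0.079]},{"dp":[0,0,0],"delta_rot":[0,0,0.079]},{"dp":[0,0,0],"delta_rot":[0,0,0.079]}]'
python3 plan.py .486 -.406 .15 -237; python3 - <<'E'
from fit import *
S=manip.snapshot("side");save(S,"s5");T=manip.snapshot("top")
for r in manip.mark_of(S,"block1"): print(round(r["p"],2),ray(S,r["xy"],.032).round(3))
for r in manip.mark_of(T,"block1"): print(round(r["p"],2),ray(T,r["xy"],.032).round(3))
i=S["color"][:,:,::-1]
j=T["color"][:,:,::-1]
cv2.imwrite("pics/c6.png",np.hstack([cv2.resize(j[100:230,270:400],(400,400),interpolation=2),cv2.resize(i[280:350,330:400],(400,400),interpolation=2)]))
E
```

```text
t: 23.27
eef_pos: [0.4785, -0.4151, 0.1468]
orientation: [-0.266, -3.127, 0.007]
ft_force: [-0.7, -0.5, 1.3]
gripper_width: 0.0541
gripper_force: 0.0
t: 24.27
eef_pos: [0.4836, -0.4051, 0.1463]
orientation: [-2.312, -2.123, 0.001]
ft_force: [0.5, -1.1, 0.6]
gripper_width: 0.0538
gripper_force: 0.0
t: 25.27
eef_pos: [0.4837, -0.4052, 0.1463]
orientation: [-3.14, 0.006, 0.004]
ft_force: [0.7, 0.0, -0.3]
gripper_width: 0.054
gripper_force: 0.0
now [ 0.4837 -0.4052  0.1463] psi 179.8 | rot [-0.     0.002  0.631] / 9 = [-0.      0.0002  0.0701] | dp [ 0.013 -0.01  -0.024] / 1 = [ 0.013 -0.01  -0.024] w 0.054 j7 -0.33
0.62 [ 0.581 -0.01   0.032]
0.55 [0.659 0.051 0.032]
0.54 [0.577 0.066 0.032]
0.39 [0.648 0.013 0.032]
0.35 [ 0.298 -0.233  0.032]
0.96 [0.582 0.052 0.032]
0.74 [0.656 0.027 0.032]
0.54 [ 0.58  -0.008  0.032]
```

View pics/c6.png

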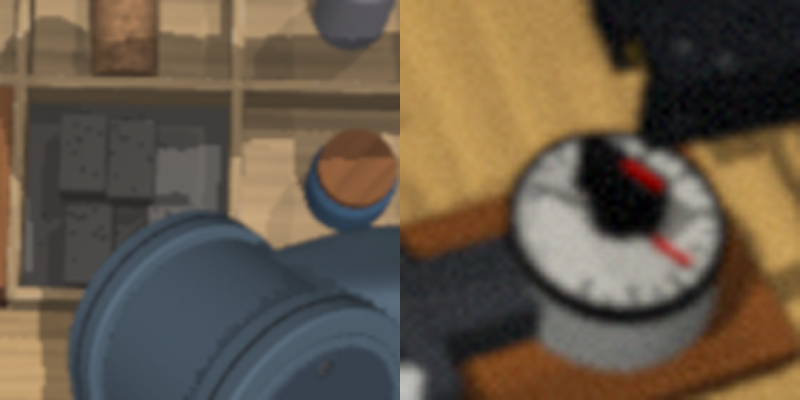

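```bash
python3 - <<'E'
from fit import *
S=manip.snapshot("side")
f=lambda a,b:(330+a/5.714,280+b/5.714)
A=ray(S,f(250,237),.056);B=ray(S,f(290,263),.056);d=B-A;print(A.round(4),B.round(4),np.degrees(np.arctan2(d[1],d[0])).round(1), np.degrees(np.arctan2(B[1]+.406,B[0]-.486)).round(1))
A=ray(S,f(225,160),.086);B=ray(S,f(258,187),.086);d=B-A;print(A.round(4),B.round(4),np.degrees(np.arctan2(d[1],d[0])).round(1))
E
python3 -m jog '[{"dp":[0,0,0],"delta_rot":[0,0,0.071]},{"dp":[0,0,0],"delta_rot":[0,0,0.07]},{"dp":[0,0,0],"delta_rot":[0,0,0.07]},{"dp":[0,0,0],"delta_rot":[0,0,0.07]},{"dp":[0,0,0],"delta_rot":[0,0,0.07]},{"dp":[0,0,0],"delta_rot":[0,0,0.07]},{"dp":[0,0,0],"delta_rot":[0,0,0.07]},{"dp":[0,0,0],"delta_rot":[0,0,0.07]},{"dp":[0,0,0],"delta_rot":[0,0,0.07]},{"dp":[0,0,0],"delta_rot":[0,0,0]},{"dp":[0,0,0],"delta_rot":[0,0,0]}]' 54; python3 plan.py .486 -.406 .066 -237
```

```text
[ 0.4951 -0.4178  0.056 ] [ 0.5052 -0.4316  0.056 ] -53.9 -53.2
[ 0.4876 -0.4045  0.086 ] [ 0.495  -0.4183  0.086 ] -61.9
t: 26.43
eef_pos: [0.4843, -0.4058, 0.1477]
orientation: [-2.769, 1.484, 0.001]
ft_force: [0.3, -0.4, -0.2]
gripper_width: 0.0538
gripper_force: 0.0
now [ 0.4843 -0.4058  0.1477] psi 123.6 | rot [0.    0.001 0.007] / 1 = [0.0001 0.0006 0.007 ] | dp [ 0.007 -0.009  0.545] / 3 = [ 0.002 -0.003  0.182] w 0.0538 j7 -1.19
```

```bash
python3 -m jog '[{"dp":[0.007,-0.009,0.15],"delta_rot":[0,0,0.003]},{"dp":[0,0,0.18],"delta_rot":[0,0,0]},{"dp":[0,0,0.14],"delta_rot":[0,0,0]},{"dp":[0,0,0.1],"delta_rot":[0,0,0]},{"dp":[0,0,0],"delta_rot":[0,0,0]}]'; python3 plan.py .486 -.406 .062 -237; python3 -m jog '[{"dp":[0,0,0],"delta_rot":[0,0,0]},{"dp":[0,0,0],"delta_rot":[0,0,0]},{"dp":[0,0,0],"delta_rot":[0,0,0]},{"dp":[0,0,0],"delta_rot":[0,0,0]},{"dp":[0,0,0],"delta_rot":[0,0,0]},{"dp":[0,0,0],"delta_rot":[0,0,0]},{"dp":[0,0,0],"delta_rot":[0,0,0]},{"dp":[0,0,0],"delta_rot":[0,0,0]},{"dp":[0,0,0],"delta_rot":[0,0,0]}]' 6; python3 plan.py .486 -.406 .062 -237; python3 -c "
from h import *
print(manip.read_state()['moment'])"
```

```text
t: 26.85
eef_pos: [0.4851, -0.4043, 0.0596]
orientation: [-2.762, 1.492, 0.007]
ft_force: [-0.4, 0.8, -1.0]
gripper_width: 0.0543
gripper_force: 0.0
now [ 0.4851 -0.4043  0.0596] psi 123.3 | rot [0.    0.003 0.003] / 1 = [0.0002 0.0032 0.0028] | dp [ 0.012  0.001 -0.016] / 1 = [ 0.012  0.001 -0.016] w 0.0543 j7 -1.14
t: 27.6
eef_pos: [0.4871, -0.4056, 0.0629]
orientation: [-2.761, 1.495, -0.001]
ft_force: [2.5, 3.6, 4.4]
gripper_width: 0.012
gripper_force: 30.0
now [ 0.4871 -0.4056  0.0629] psi 123.1 | rot [-0.001  0.     0.002] / 1 = [-0.001   0.      0.0016] | dp [-0.002  0.008  0.006] / 1 = [-0.002  0.008  0.006] w 0.012 j7 -1.14
[ 0.51871831 -0.32491791 -0.01184261]
```

```bash
python3 -m jog '[{"dp":[0,0,0],"delta_rot":[0,0,-0.04]},{"dp":[0,0,0],"delta_rot":[0,0,-0.07]},{"dp":[0,0,0],"delta_rot":[0,0,-0.07]},{"dp":[0,0,0],"delta_rot":[0,0,-0.07]},{"dp":[0,0,0],"delta_rot":[0,0,-0.07]},{"dp":[0,0,0],"delta_rot":[0,0,-0.07]},{"dp":[0,0,0],"delta_rot":[0,0,-0.07]},{"dp":[0,0,0],"delta_rot":[0,0,-0.07]},{"dp":[0,0,0],"delta_rot":[0,0,-0.07]},{"dp":[0,0,0],"delta_rot":[0,0,-0.07]},{"dp":[0,0,0],"delta_rot":[0,0,-0.07]},{"dp":[0,0,0],"delta_rot":[0,0,-0.07]}]'; python3 plan.py .486 -.406 .062 -237;python3 -c "
from h import *
print(manip.read_state()['moment'])"
```

```text
t: 28.6
eef_pos: [0.4878, -0.4039, 0.0629]
orientation: [-3.106, -0.447, -0.004]
ft_force: [2.6, 6.8, 6.6]
gripper_width: 0.0121
gripper_force: 30.0
now [ 0.4878 -0.4039  0.0629] psi -163.6 | rot [-0.003 -0.     0.816] / 11 = [-0.0003 -0.      0.0741] | dp [0.005 0.018 0.006] / 1 = [0.005 0.018 0.006] w 0.0121 j7 -0.01
[ 1.37866185 -0.31083615 -0.03464014]
```

```bash
python3 -m jog '[{"dp":[0,0,0],"delta_rot":[0,0,-0.07]},{"dp":[0,0,0],"delta_rot":[0,0,-0.07]},{"dp":[0,0,0],"delta_rot":[0,0,-0.07]},{"dp":[0,0,0],"delta_rot":[0,0,-0.07]},{"dp":[0,0,0],"delta_rot":[0,0,-0.07]},{"dp":[0,0,0],"delta_rot":[0,0,-0.07]},{"dp":[0,0,0],"delta_rot":[0,0,-0.07]},{"dp":[0,0,0],"delta_rot":[0,0,-0.07]},{"dp":[0,0,0],"delta_rot":[0,0,-0.07]},{"dp":[0,0,0],"delta_rot":[0,0,-0.07]},{"dp":[0,0,0],"delta_rot":[0,0,-0.07]},{"dp":[0,0,0],"delta_rot":[0,0,-0.07]}]'; python3 plan.py .486 -.406 .062 -237;python3 -c "
from h import *
print(manip.read_state()['moment'])"; python3 -m jog '[{"dp":[0,0,0],"delta_rot":[0,0,-0.06]},{"dp":[0,0,0],"delta_rot":[0,0,-0.06]},{"dp":[0,0,0],"delta_rot":[0,0,-0.06]},{"dp":[0,0,0],"delta_rot":[0,0,-0.06]},{"dp":[0,0,0],"delta_rot":[0,0,-0.06]},{"dp":[0,0,0],"delta_rot":[0,0,0]},{"dp":[0,0,0],"delta_rot":[0,0,0]}]'; python3 plan.py .486 -.406 .062 -38;python3 -c "
from h import *
print(manip.read_state()['moment'])"
```

```text
t: 29.6
eef_pos: [0.4863, -0.4028, 0.0628]
orientation: [-2.179, -2.256, -0.006]
ft_force: [-2.9, 9.4, 12.3]
gripper_width: 0.0122
gripper_force: 30.0
now [ 0.4863 -0.4028  0.0628] psi -88.0 | rot [-5.000e-03 -1.000e-03  1.655e+00] / 22 = [-0.0002 -0.      0.0752] | dp [0.017 0.013 0.005] / 1 = [0.017 0.013 0.005] w 0.0122 j7 1.07
[ 1.93471055  0.50824035 -0.01447284]
t: 30.18
eef_pos: [0.4856, -0.403, 0.0628]
orientation: [-1.6, -2.698, -0.007]
ft_force: [-3.2, 9.5, 13.5]
gripper_width: 0.0114
gripper_force: 30.0
now [ 0.4856 -0.403   0.0628] psi -61.3 | rot [ 0.002 -0.004 -0.259] / 4 = [ 0.0004 -0.0009 -0.0648] | dp [-0.014 -0.014  0.006] / 1 = [-0.014 -0.014  0.006] w 0.0114 j7 1.45
[1.90585775 0.65736067 0.03318077]
```

```bash
M='import numpy as np
from rig import manip
s=manip.read_state();R=__import__("scipy.spatial.transform",fromlist=["x"]).Rotation.from_rotvec(s["orientation"]).as_matrix();print("psi",np.degrees(np.arctan2(-R[0,1],R[1,1])).round(1),"mom",np.round(s["moment"],3))'; echo "$M">mom.py; python3 -m jog '[{"dp":[-0.008,-0.004,0],"delta_rot":[0,0,0]},{"dp":[0,0,0],"delta_rot":[0,0,-0.04]},{"dp":[0,0,0],"delta_rot":[0,0,-0.04]},{"dp":[0,0,0],"delta_rot":[0,0,0]}]';python3 mom.py; python3 -m jog '[{"dp":[0,0,0],"delta_rot":[0,0,-0.04]},{"dp":[0,0,0],"delta_rot":[0,0,-0.04]},{"dp":[0,0,0],"delta_rot":[0,0,0]}]';python3 mom.py; python3 - <<'E'
from h import *
S=manip.snapshot("side");i=S["color"][:,:,::-1]
cv2.imwrite("pics/c7.png",cv2.resize(i[270:360,320:410],(540,540),interpolation=2))
E
```

```text
t: 30.52
eef_pos: [0.4854, -0.4031, 0.0628]
orientation: [-1.422, -2.794, -0.009]
ft_force: [-4.5, 13.8, 17.5]
gripper_width: 0.0117
gripper_force: 30.0
psi -53.9 mom [2.604 0.932 0.095]
t: 30.77
eef_pos: [0.4853, -0.4032, 0.0628]
orientation: [-1.244, -2.878, -0.01]
ft_force: [-4.1, 12.3, 15.3]
gripper_width: 0.0116
gripper_force: 30.0
psi -46.7 mom [2.492 0.939 0.025]
```

View pics/c7.png

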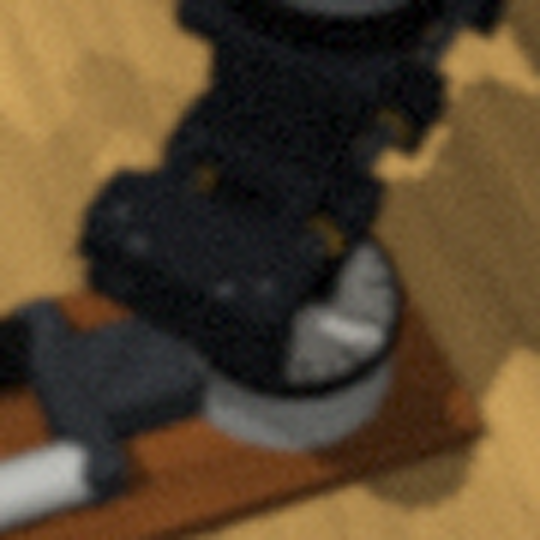

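```bash
python3 -m jog '[{"dp":[0.014,0.013,-0.007],"delta_rot":[0,0,0]},{"dp":[0,0,0],"delta_rot":[0,0,0]}]';python3 mom.py; python3 -m jog '[{"dp":[0,0,0],"delta_rot":[0,0,-0.03]},{"dp":[0,0,0],"delta_rot":[0,0,-0.03]},{"dp":[0,0,0],"delta_rot":[0,0,0]}]';python3 mom.py;python3 -m jog '[{"dp":[0,0,0],"delta_rot":[0,0,-0.03]},{"dp":[0,0,0],"delta_rot":[0,0,-0.03]},{"dp":[0,0,0],"delta_rot":[0,0,0]}]';python3 mom.py
```

```text
t: 30.98
eef_pos: [0.4853, -0.4031, 0.0629]
orientation: [-1.251, -2.879, -0.002]
ft_force: [-2.1, 4.4, 0.3]
gripper_width: 0.012
gripper_force: 30.0
psi -47.0 mom [0.724 0.221 0.007]
t: 31.23
eef_pos: [0.4852, -0.4032, 0.0629]
orientation: [-1.112, -2.935, -0.003]
ft_force: [-2.4, 5.0, 2.1]
gripper_width: 0.0116
gripper_force: 30.0
psi -41.5 mom [ 0.936  0.484 -0.012]
t: 31.48
eef_pos: [0.4852, -0.4034, 0.0629]
orientation: [-0.977, -2.983, -0.004]
ft_force: [-1.7, 5.8, 0.9]
gripper_width: 0.0124
gripper_force: 30.0
psi -36.3 mom [ 0.945  0.38  -0.633]
```

```bash
python3 -m jog '[{"dp":[0,0,0],"delta_rot":[0,0,-0.02]},{"dp":[0,0,0],"delta_rot":[0,0,-0.02]},{"dp":[0,0,0],"delta_rot":[0,0,0]}]';python3 mom.py
```

```text
t: 31.73
eef_pos: [0.4853, -0.4035, 0.0629]
orientation: [-0.882, -3.013, -0.004]
ft_force: [-1.2, 5.9, 1.3]
gripper_width: 0.0132
gripper_force: 32.7
psi -32.6 mom [ 1.006  0.406 -0.741]
```

```bash
python3 -m jog '[{"dp":[0,0,0],"delta_rot":[0,0,0]},{"dp":[0,0,0],"delta_rot":[0,0,0]},{"dp":[0,0,0],"delta_rot":[0,0,0]},{"dp":[0,0,0],"delta_rot":[0,0,0]},{"dp":[0,0,0],"delta_rot":[0,0,0]}]' 54; python3 -m jog '[{"dp":[0,0,-0.12],"delta_rot":[0,0,0]},{"dp":[0,0,-0.2],"delta_rot":[0,0,0]},{"dp":[0,0,-0.25],"delta_rot":[0,0,0]},{"dp":[0,0,-0.25],"delta_rot":[0,0,0]},{"dp":[0,0,-0.2],"delta_rot":[0,0,0]},{"dp":[0,0,0],"delta_rot":[0,0,0]},{"dp":[0,0,0],"delta_rot":[0,0,0]}]';python3 plan.py .477 .425 .164 -2;  python3 - <<'E'
from h import *
S=manip.snapshot("side");T=manip.snapshot("top");i=S["color"][:,:,::-1];save(T,"t8");save(S,"s8")
cv2.imwrite("pics/c8.png",np.hstack([cv2.resize(i[290:350,335:395],(400,400),interpolation=2),cv2.resize(T["color"][:,:,::-1][100:230,270:400],(400,400),interpolation=2)]))
E
```

```text
t: 32.15
eef_pos: [0.4864, -0.4049, 0.0637]
orientation: [0.882, 3.015, -0.0]
ft_force: [0.1, -0.2, -0.6]
gripper_width: 0.0441
gripper_force: 0.0
t: 32.73
eef_pos: [0.4872, -0.4054, 0.2186]
orientation: [0.881, 3.011, -0.001]
ft_force: [-0.1, 0.1, -0.7]
gripper_width: 0.0544
gripper_force: 0.0
now [ 0.4872 -0.4054  0.2186] psi -32.6 | rot [-0.001  0.003 -0.34 ] / 5 = [-0.0001  0.0005 -0.068 ] | dp [0.261 5.53  0.364] / 21 = [0.012 0.263 0.017] w 0.0544 j7 1.79
```

View pics/c8.png

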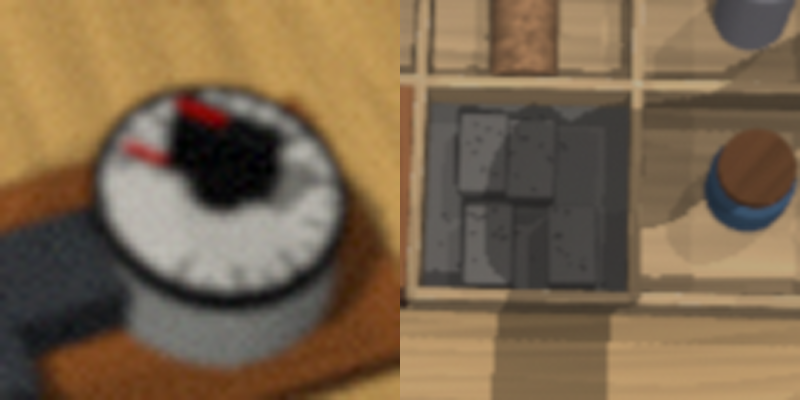

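```bash
python3 - <<'E'
from fit import *
S=manip.snapshot("side");T=manip.snapshot("top")
f=lambda a,b:(335+a/6.667,290+b/6.667)
B=ray(S,f(125,148),.056);A=ray(S,f(168,158),.056);print(np.degrees(np.arctan2(*(B-A)[1::-1])),np.degrees(np.arctan2(B[1]+.4047,B[0]-.486)))
A=ray(T,(130+714/2,110+358/2),.042);print("handle end",A.round(3),"yaw",np.degrees(np.arctan2(-.405-A[1],.486-A[0])))
for n in "red yellow blue green".split():
  print(n,[(round(r["p"],2),ray(T,r["xy"],.058).round(3).tolist()) for r in manip.mark_of(T,"key_%s_top"%n)[:2]])
E
```

```text
149.99967036116456 141.55532106431136
handle end [ 0.279 -0.414  0.042] yaw 2.442430847077642
red [(0.6, [0.474, 0.421, 0.058])]
yellow [(0.48, [0.426, 0.433, 0.058])]
blue [(0.61, [0.472, 0.369, 0.058])]
green []
```

```bash
python3 -m jog '[{"dp":[0,0,0],"delta_rot":[0,0,-0.068]},{"dp":[0,0,0],"delta_rot":[0,0,-0.068]},{"dp":[0,0,0],"delta_rot":[0,0,-0.068]},{"dp":[0,0,0],"delta_rot":[0,0,-0.068]},{"dp":[0,0,0],"delta_rot":[0,0,-0.068]},{"dp":[0.012,0.25,0],"delta_rot":[0,0,0]},{"dp":[0.012,0.25,0],"delta_rot":[0,0,0]},{"dp":[0.012,0.25,0],"delta_rot":[0,0,0]},{"dp":[0.012,0.25,0],"delta_rot":[0,0,0]},{"dp":[0.012,0.25,0],"delta_rot":[0,0,0]},{"dp":[0.012,0.25,0],"delta_rot":[0,0,0]},{"dp":[0.012,0.25,0],"delta_rot":[0,0,0]}]' 0
python3 -m jog '[{"dp":[0.012,0.25,0],"delta_rot":[0,0,0]},{"dp":[0.012,0.25,0],"delta_rot":[0,0,0]},{"dp":[0.012,0.25,0],"delta_rot":[0,0,0]},{"dp":[0.012,0.25,0],"delta_rot":[0,0,0]},{"dp":[0.012,0.25,0],"delta_rot":[0,0,0]},{"dp":[0.012,0.25,0],"delta_rot":[0,0,0]},{"dp":[0.012,0.25,0],"delta_rot":[0,0,0]},{"dp":[0.012,0.25,0],"delta_rot":[0,0,0]},{"dp":[0.012,0.25,0],"delta_rot":[0,0,0]},{"dp":[0.012,0.25,0],"delta_rot":[0,0,0]},{"dp":[0,0,0],"delta_rot":[0,0,0]},{"dp":[0,0,0],"delta_rot":[0,0,0]}]';python3 plan.py .477 .425 .085 -2
```

```text
t: 34.13
eef_pos: [0.4824, -0.14, 0.2166]
orientation: [-0.055, -3.141, -0.001]
ft_force: [0.7, 0.1, 0.0]
gripper_width: 0.0004
gripper_force: 0.0
t: 35.13
eef_pos: [0.4773, 0.236, 0.2165]
orientation: [-0.048, -3.141, -0.002]
ft_force: [-0.5, -0.8, -0.6]
gripper_width: 0.0003
gripper_force: 0.0
now [0.4773 0.236  0.2165] psi -1.7 | rot [ 0.001 -0.     0.003] / 1 = [ 0.0006 -0.0005  0.0028] | dp [0.046 1.259 0.877] / 6 = [0.008 0.21  0.146] w 0.0003 j7 0.99
```

```bash
python3 -m jog '[{"dp":[0.008,0.21,0.03],"delta_rot":[0,0,0]},{"dp":[0.008,0.21,0.03],"delta_rot":[0,0,0]},{"dp":[0.008,0.21,0.03],"delta_rot":[0,0,0]},{"dp":[0.008,0.21,0.03],"delta_rot":[0,0,0]},{"dp":[0.008,0.21,0.03],"delta_rot":[0,0,0]},{"dp":[0.008,0.21,0.03],"delta_rot":[0,0,0]},{"dp":[0,0,0.2],"delta_rot":[0,0,0]},{"dp":[0,0,0.2],"delta_rot":[0,0,0]},{"dp":[0,0,0.2],"delta_rot":[0,0,0]},{"dp":[0,0,0.1],"delta_rot":[0,0,0]},{"dp":[0,0,0],"delta_rot":[0,0,0]},{"dp":[0,0,0],"delta_rot":[0,0,0]}]';python3 plan.py .477 .425 .058 -2; python3 - <<'E'
from h import *
S=manip.snapshot("side");T=manip.snapshot("top")
cv2.imwrite("pics/c9.png",np.hstack([cv2.resize(S["color"][:,:,::-1][110:330,240:460],(400,400),interpolation=2),cv2.resize(T["color"][:,:,::-1][100:300,220:420],(400,400),interpolation=2)]))
E
```

```text
t: 36.13
eef_pos: [0.478, 0.421, 0.0845]
orientation: [-0.058, -3.14, 0.002]
ft_force: [0.0, 0.3, 1.0]
gripper_width: 0.0003
gripper_force: 0.0
now [0.478  0.421  0.0845] psi -2.1 | rot [-0.001 -0.001 -0.001] / 1 = [-0.001  -0.0005 -0.0012] | dp [0.007 0.026 0.177] / 1 = [0.007 0.026 0.177] w 0.0003 j7 0.71
```

View pics/c9.png

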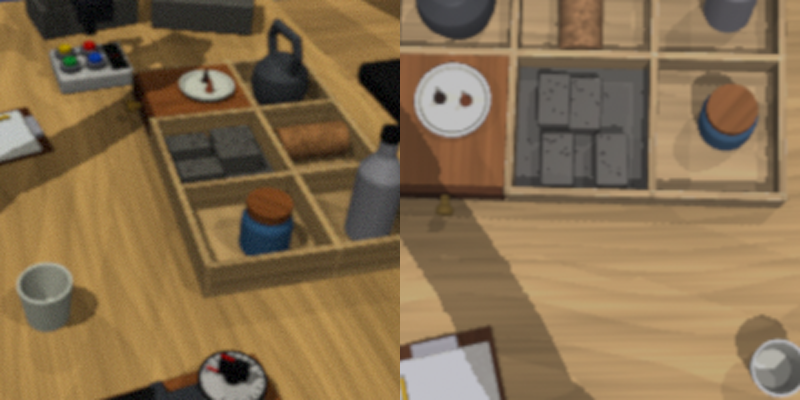

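```bash
python3 -m jog '[{"dp":[0.007,0.02,0.09],"delta_rot":[0,0,0]},{"dp":[0,0,0.07],"delta_rot":[0,0,0]},{"dp":[0,0,0.03],"delta_rot":[0,0,0]},{"dp":[0,0,0.025],"delta_rot":[0,0,0]},{"dp":[0,0,0.015],"delta_rot":[0,0,0]},{"dp":[0,0,0],"delta_rot":[0,0,0]},{"dp":[0,0,0],"delta_rot":[0,0,0]}]';python3 plan.py .477 .425 .052 -2
```

```text
t: 36.82
eef_pos: [0.4761, 0.4262, 0.0523]
orientation: [-0.055, -3.14, -0.001]
ft_force: [-5.4, -3.5, 18.0]
gripper_width: 0.0002
gripper_force: 8.8
now [0.4761 0.4262 0.0523] psi -2.0 | rot [ 0. -0.  0.] / 1 = [ 0.0002 -0.0005  0.    ] | dp [-0.006 -0.008  0.002] / 1 = [-0.006 -0.008  0.002] w 0.0002 j7 0.7
```

```bash
python3 -m jog '[{"dp":[0,0,-0.1],"delta_rot":[0,0,0]},{"dp":[0,0,-0.14],"delta_rot":[0,0,0]},{"dp":[0.085,-0.006,0],"delta_rot":[0,0,0]},{"dp":[0.085,-0.006,0],"delta_rot":[0,0,0]},{"dp":[0.085,-0.006,0],"delta_rot":[0,0,0]},{"dp":[0.085,-0.006,0],"delta_rot":[0,0,0]},{"dp":[0,0,0],"delta_rot":[0,0,0]},{"dp":[0,0,0],"delta_rot":[0,0,0]}]';python3 plan.py .425 .4248 .058 -2
```

```text
t: 37.48
eef_pos: [0.4252, 0.4243, 0.0867]
orientation: [0.053, 3.141, 0.001]
ft_force: [0.7, -0.2, 0.2]
gripper_width: 0.0001
gripper_force: 0.0
now [0.4252 0.4243 0.0867] psi -1.9 | rot [ 0.    -0.     0.001] / 1 = [ 0.0003 -0.      0.0006] | dp [0.002 0.003 0.192] / 1 = [0.002 0.003 0.192] w 0.0001 j7 0.64
```

```bash
python3 -m jog '[{"dp":[0,0,0.1],"delta_rot":[0,0,0]},{"dp":[0,0,0.08],"delta_rot":[0,0,0]},{"dp":[0,0,0.03],"delta_rot":[0,0,0]},{"dp":[0,0,0.025],"delta_rot":[0,0,0]},{"dp":[0,0,0.016],"delta_rot":[0,0,0]},{"dp":[0,0,0],"delta_rot":[0,0,0]},{"dp":[0,0,0],"delta_rot":[0,0,0]}]'; python3 -m jog '[{"dp":[0,0,-0.1],"delta_rot":[0,0,0]},{"dp":[0,0,-0.14],"delta_rot":[0,0,0]},{"dp":[-0.091,-0.083,0],"delta_rot":[0,0,0]},{"dp":[-0.091,-0.083,0],"delta_rot":[0,0,0]},{"dp":[-0.091,-0.083,0],"delta_rot":[0,0,0]},{"dp":[-0.091,-0.083,0],"delta_rot":[0,0,0]},{"dp":[0,0,0],"delta_rot":[0,0,0]},{"dp":[0,0,0],"delta_rot":[0,0,0]}]';python3 plan.py .4775 .3728 .058 -2
```

```text
t: 38.07
eef_pos: [0.4263, 0.4237, 0.052]
orientation: [0.057, 3.141, -0.001]
ft_force: [-6.6, -9.1, 31.8]
gripper_width: 0.0005
gripper_force: 16.0
t: 38.73
eef_pos: [0.479, 0.3715, 0.0847]
orientation: [-0.059, -3.141, -0.0]
ft_force: [-0.8, 0.6, 0.8]
gripper_width: 0.0003
gripper_force: 0.0
now [0.479  0.3715 0.0847] psi -2.2 | rot [ 0.    -0.    -0.002] / 1 = [ 0.     -0.0001 -0.0017] | dp [0.01  0.008 0.178] / 1 = [0.01  0.008 0.178] w 0.0003 j7 0.76
```

```bash
python3 -m jog '[{"dp":[0.01,0.008,0.09],"delta_rot":[0,0,0]},{"dp":[0,0,0.07],"delta_rot":[0,0,0]},{"dp":[0,0,0.03],"delta_rot":[0,0,0]},{"dp":[0,0,0.025],"delta_rot":[0,0,0]},{"dp":[0,0,0.015],"delta_rot":[0,0,0]},{"dp":[0,0,0],"delta_rot":[0,0,0]},{"dp":[0,0,0],"delta_rot":[0,0,0]}]'; python3 -m jog '[{"dp":[0,0,-0.1],"delta_rot":[0,0,0]},{"dp":[0,0,-0.14],"delta_rot":[0,0,0]},{"dp":[0.085,-0.005,0],"delta_rot":[0,0,0]},{"dp":[0.085,-0.005,0],"delta_rot":[0,0,0]},{"dp":[0.085,-0.005,0],"delta_rot":[0,0,0]},{"dp":[0.085,-0.005,0],"delta_rot":[0,0,0]},{"dp":[0,0,0],"delta_rot":[0,0,0]},{"dp":[0,0,0],"delta_rot":[0,0,0]}]';python3 plan.py .4265 .3715 .058 -2
```

```text
t: 39.32
eef_pos: [0.4747, 0.3749, 0.0522]
orientation: [-0.052, -3.138, -0.0]
ft_force: [-8.7, -4.0, 25.2]
gripper_width: 0.0004
gripper_force: 12.5
t: 39.98
eef_pos: [0.425, 0.3728, 0.0861]
orientation: [-0.052, -3.141, -0.0]
ft_force: [0.5, -0.3, 0.1]
gripper_width: 0.0007
gripper_force: 0.0
now [0.425  0.3728 0.0861] psi -1.9 | rot [ 0.    -0.     0.001] / 1 = [ 0.0001 -0.0004  0.001 ] | dp [-0.01  -0.009  0.187] / 1 = [-0.01  -0.009  0.187] w 0.0007 j7 0.7
```

```bash
python3 -m jog '[{"dp":[-0.01,-0.009,0.09],"delta_rot":[0,0,0]},{"dp":[0,0,0.08],"delta_rot":[0,0,0]},{"dp":[0,0,0.03],"delta_rot":[0,0,0]},{"dp":[0,0,0.025],"delta_rot":[0,0,0]},{"dp":[0,0,0.014],"delta_rot":[0,0,0]},{"dp":[0,0,0],"delta_rot":[0,0,0]},{"dp":[0,0,0],"delta_rot":[0,0,0]}]'; python3 -m jog '[{"dp":[0,0,-0.1],"delta_rot":[0,0,0]},{"dp":[0,0,-0.2],"delta_rot":[0,0,0]},{"dp":[0,0,-0.25],"delta_rot":[0,0,0]},{"dp":[0,0,-0.25],"delta_rot":[0,0,0]},{"dp":[0,0,0],"delta_rot":[0,0,0]},{"dp":[0,0,0],"delta_rot":[0,0,0]},{"dp":[0,0,0],"delta_rot":[0,0,0]},{"dp":[0,0,0],"delta_rot":[0,0,0]}]'; python3 - <<'E'
from h import *
S=manip.snapshot("side");T=manip.snapshot("top")
cv2.imwrite("pics/c10.png",np.hstack([cv2.resize(S["color"][:,:,::-1][110:340,240:470],(400,400),interpolation=2),cv2.resize(T["color"][:,:,::-1][100:300,260:460],(400,400),interpolation=2)]))
E
```

```text
t: 40.57
eef_pos: [0.4278, 0.3706, 0.0522]
orientation: [0.056, 3.141, -0.001]
ft_force: [-3.7, -5.9, 20.9]
gripper_width: 0.0001
gripper_force: 10.5
t: 41.23
eef_pos: [0.4264, 0.3703, 0.169]
orientation: [-0.055, -3.139, 0.002]
ft_force: [0.4, 0.2, -1.1]
gripper_width: 0.0005
gripper_force: 0.0
```

View pics/c10.png

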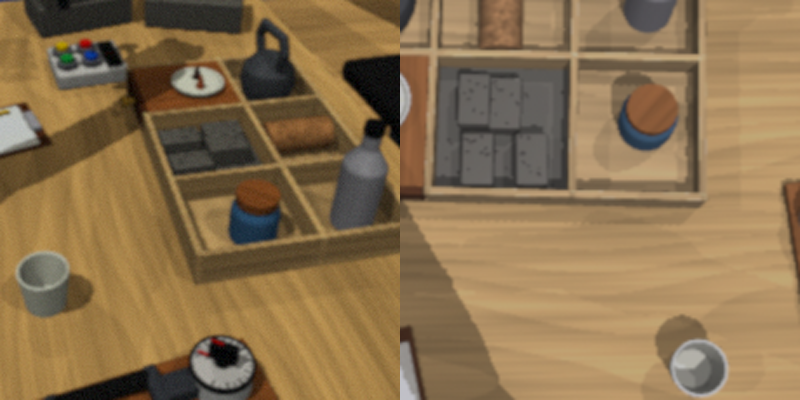

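The four blocks are in the cork square (right panel, 460–550 px by 75–185 px). The pointer is at the stop at about (205,348) in the left panel, the keys are up and the bystanders have not moved. Handing in.

```bash
python3 -c "
from rig import manip
print(manip.job_done())"
```

```text
the job is handed in; nothing more can be done
None
```

The job is handed in at about 41 s, with no verdict shown: all four cork blocks are in the square, the peak pointer is against its zero stop, and the keys were pressed red, yellow, blue, green and released.

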